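# Unplug the regulator module and show it to the inspection camera

### The job

Two finned regulator modules stand plugged into the green board. Press the taller one's white latch down until it stops, pull the module up out of its socket and hold it in the air in front of the inspection camera, with the bare board face (not the fins) square to the lens, contact edge at the bottom of the picture, and the part of that face that backs the heat sink centred, 100 mm from the lens where it is in focus. Finish while still holding it there, steady; leave the shorter module latched in place, don't touch the camera or its stand, and don't disturb the other things on the bench.

Things in the scene. Friction and masses are not known exactly. Their poses are not given: they have to be found in the camera images.
- tall_grip (a point): taller plug-in regulator module, 72 tall: upright green board 3 thick, 56 wide, finned heat sink 56 wide, 19 deep on its back from 28 above the contact edge to the top; grip it across the 56 by the heat sink's flat sides. Point: heat sink's centre, 22 below the top. x: out of the bare face, away from the fins; y: along the width to the latch; z: up, contact edge to top. 0.1 to 0.18 kg; 10 deep in its socket.
- tall_face (a point): centre of the part of the taller module's bare board face that backs the heat sink: 10.5 along x from tall_grip, same axes. The camera is to look at this.
- short_grip (a point): shorter plug-in regulator module, 48 tall: upright green board 3 thick, 56 wide, finned heat sink 56 wide, 19 deep on its back from 28 above the contact edge to the top; grip it across the 56 by the heat sink's flat sides. Point: heat sink's centre, 10 below the top. x: out of the bare face, away from the fins; y: along the width to the latch; z: up, contact edge to top. Leave it alone.
- main_board: green board 180 x 160 in an aluminium board holder (190 x 182, rods and knobs to 210), fixed; origin on the bench under its centre, z up. Board top at 30, holder jaws up to 36, capacitors and coil up to 54. Two sockets 60 apart along x, slots along y; either module may be in either. The taller module's top is 104 above the bench.
- socket_near (a point): middle of the mouth of the socket on the robot's side (main_board x = -30), 42 above the bench; slot along y, axes as main_board
- socket_far (a point): the same for the socket on the far side (main_board x = +30)
- latch_near (a joint): white ejector latch at the +y end of the near socket, a lever hinged along x in the socket's end. 0: shut, its hook over the module's ear; grows as its thumb tab is pressed down and swings out to +y; 0.5 rad: fully open, at its stop; clears the ear from 0.25. No spring: stays where it is left. Slick plastic; about 2 N on the tab moves it.
- latch_far (a joint): the same for the far socket
- tab_near (a point): near latch: top of the outer end of its thumb tab (16 wide along x, 25 long along y, rising outwards), axes as main_board when shut. Shut, it is 57 to +y from the socket's middle, 56 above the bench, 29 out from the module's side. It swings 6 out and 15 down to the stop; a finger 22 wide pressed straight down here goes down about 10.
- tab_far (a point): the same for the far latch
- camera_head: inspection camera: barrel 40 across, 110 long, ring light 42 across at its front, on an arm of a post stand, looking 25 degrees below level. Origin: centre of the lens front, 277 above the bench. x: the way it looks, out along the optical axis (to the robot's side and down); z: the picture's up.
- focus (a point): point in the air where the camera sees sharply: 100 in front of the lens on its axis, 235 above the bench, axes as camera_head; nothing is there
- camera_stand: the camera's stand with the camera: fixed. Origin on the bench straight below the focus point, x level, from there towards the post: base plate 150 x 170, 14 tall, centred at x = 210; post 16 thick, 374 tall at x = 245.
- solder_spool_mid (a point): big standing spool of solder wire, 60 across, 60 tall; the point is its centre. Leave it alone.
- solder_reel_mid (a point): small standing reel of solder, 42 across, 44 tall; the point is its centre. Leave it alone.
- braid_reel_mid (a point): flat reel of desoldering braid, 44 across, 12 tall; the point is its centre. Leave it alone.
- flux_tin_mid (a point): round tin of flux, 49 across, 20 tall; the point is its centre. Leave it alone.
- tweezers_mid (a point): steel tweezers lying flat, 124 long, 12 wide, 8 tall; the point is its centre. Leave it alone.
- solder_pump_mid (a point): solder sucker lying flat, 195 long, 20 thick; the point is its centre. Leave it alone.
- multimeter_mid (a point): hand multimeter lying on its back, 185 x 90, 40 tall; the point is its centre. Leave it alone.
Things that resemble listed ones, but are neither listed nor needed, are in the scene too. Leave any turquoise look-alike of the part that bears tall_grip alone.

How it is judged:
By the outcome, as a careful person would: the job done as asked, in the order asked, and still so for the second after the job is handed in, while the arm keeps its last pose, push and grip.
It also fails if it takes over 45 s, if anything falls off the work surface, if the arm or the gripper's body presses on something with over 40 N, if the wrist force passes 120 N, or if a joint passes its speed limit or range.

### The arm

A 6-joint arm with a two-finger parallel gripper is mounted at the origin on the work surface. World frame = base frame: x ahead of the robot, y to its left, z up, the work surface at z = 0. Lengths are in mm, angles in rad, forces in N, time in s.
With the tool pointing down it reaches from about 300 to 775 mm from the base axis. Payload 14.6 kg.
Tool frame: the origin (TCP) lies between the finger pads; the fingertips stand 25 mm ahead of it and the grasp point (between the pads) lies 6 mm ahead of it; z points along the fingers, x is the direction in which the jaws open and shut, and the axes are right-handed (so a half turn about z gives the same grasp; the last joint's range is limited). The gripper opens to 94 mm and grips with 3 to 60 N. Pads are 16 mm wide; open, the fingers measure 119 mm over their backs; the gripper's body (75 mm by 177 mm) begins 78 mm behind the grasp point.
Start: joints at [1.08, 0.3, 1.521, -0, 1.321, -0.067], TCP at [226.171, 501.334, 196.246] pointing down, gripper open.
Joint ranges: [-3.03, 3.03], [-0.79, 2.21], [0.23, 2.52], [-1.04, 4.18], [0, 3.07], [-2.55, 2.55]. Speed limits (rad/s): [2.22, 2.22, 2.57, 3.14, 3.14, 3.14].

### API

Orientations are given as [roll, pitch, yaw] about the fixed x, y, z axes, in that order (R = Rz(yaw) Ry(pitch) Rx(roll)).
In Python, from cell import manip gives the robot as it stands.
- The arm moves only by the tool apply_moves, never from a script. Its argument "series" is a list of rows, each a list of 3 entries, a list of its own where there are three numbers: the shift along the world's x, y, z in cm, then the turn, a rotation vector about the world's x, y, z in rad, then the opening in per cent of the stroke, from 0 (shut) to 100 (fully open). A call has exactly 10 rows; each row is the pose to reach, as a shift and turn from the pose commanded when the call began; what a row does not reach only later rows make up. A row lasts 1/8 s, in which the tool goes at most 62.5 mm and 10.7 degrees, less where a joint would pass 70% of its speed; a pose out of reach is approached as far as the arm can. A call with a gripper value outside its range is refused whole. The fingers move at their own pace and stop on an object; "grip_force" is the grip in N (left out, the last holds). Time passes only in rows, so rows that repeat a pose let the fingers close, or fill a call up. It gives the time, the measured TCP pose, the force and the opening at its end, in the units of the state.
- manip.read_state(): the state, without advancing time (a new reading comes with each control period).
- manip.camera(name): name is "side" or "top" or "wrist"; returns (picture, depth): 400x640x3 uint8, red, green, blue; 400x640 float32, mm along the optical axis (not along the pixel's ray), 0 where there is no reading.
- manip.camera_info(name): a dict with "intrinsics" (3x3 intrinsics, pixels), "extrinsics" (4x4, takes a point from world to camera coordinates); the wrist camera has in their place "hand_eye" (4x4, takes a point from camera to tool coordinates, whose origin is the TCP and whose axes are the tool frame's). Camera axes: x right, y down, z forward; pixel columns grow to the right and rows downward; lengths in mm; the calibration is good to about 2 mm. A picture is of the moment at which its call begins: read the wrist's pose just before it. camera_info takes no time and is no camera call.
- manip.sign_off(): hands the job in, once; it reports no verdict.
The state is a dict: "clock": time; "joints": joint angles; "qd": joint speeds; "effort": joint torques, N m; "eef_pos": TCP position; "eef_rot": TCP orientation; "wrist_force": force on the tool from outside, world axes, zero at the start; "moment": the same for the moment, N m; "finger_gap": finger opening in mm.
Only numpy, scipy, OpenCV 4.12 (cv2) and the standard library are available. Lean on these libraries where they do the work, as an engineer would, in place of code of your own. Each camera call takes 0.05 s, during which the arm holds its last target.

## Working session

There is one attempt and no reset: what is moved stays moved. The work goes in short steps, Python scripts to look and compute and a tool call to move; the robot and the scene stay as the last step left them, time stands still between calls to the robot, and variables do not carry over. Pictures are saved under pics/ and viewed, and the job is handed in when it is done.

Besides the shell and the picture viewer there is one more tool, called after ">>>" by a JSON object that holds its "fn" and its "kwargs", one argument or row to a line. apply_moves: Moves the arm, as the interface text tells. Its arguments: {"type":"object","properties":{"series":{"type":"array","items":{"type":"array"}},"grip_force":{"type":"number"}},"required":["series"]}

```bash
mkdir -p pics; ls
python3 - <<'E'
from cell import manip
import cv2,numpy as np
s=manip.read_state(); print(s)
for n in ("side","top","wrist"):
    i=manip.camera_info(n); print(n,{k:np.round(v,3).tolist() if hasattr(v,'__len__') and not isinstance(v,str) else v for k,v in i.items()})
    p,d=manip.camera(n); cv2.imwrite(f"pics/{n}0.png",p[:,:,::-1]); np.savez(f"{n}0.npz",p=p,d=d)
E
```

```text
pics
{'clock': 0.0, 'joints': array([ 1.08036160e+00,  3.00446172e-01,  1.52160152e+00, -2.61746990e-06,
        1.32068322e+00, -6.65778470e-02]), 'qd': array([ 0.00030394,  0.00028785, -0.00283261, -0.00093195,  0.00187611,
        0.00090997]), 'effort': array([ 6.61673166e-04, -5.31818032e+01, -3.52738237e+01,  7.08974758e-02,
        2.44608312e-02, -1.24627986e-04]), 'eef_pos': array([226.06479841, 501.08853902, 195.69136136]), 'eef_rot': array([-3.14151946e+00,  1.13590439e-03,  1.14694014e+00]), 'wrist_force': array([-0.11929579,  0.07217697,  0.89660287]), 'moment': array([-0.00290407,  0.0100911 , -0.01470361]), 'finger_gap': 94.45526401674488}
side {'intrinsics': [[443.9, 0.0, 315.507], [0.0, 443.9, 199.285], [0.0, 0.0, 1.0]], 'extrinsics': [[0.886, -0.463, 0.018, -482.204], [-0.236, -0.484, -0.843, 257.515], [0.398, 0.743, -0.538, 1281.32], [0.0, 0.0, 0.0, 1.0]]}
top {'intrinsics': [[472.606, 0.0, 325.933], [0.0, 472.606, 199.789], [0.0, 0.0, 1.0]], 'extrinsics': [[0.006, -1.0, 0.004, -58.772], [-0.984, -0.007, -0.18, 562.317], [0.18, -0.003, -0.984, 1558.725], [0.0, 0.0, 0.0, 1.0]]}
wrist {'intrinsics': [[311.019, 0.0, 317.532], [0.0, 311.019, 202.128], [0.0, 0.0, 1.0]], 'hand_eye': [[1.0, -0.001, 0.001, -1.051], [0.001, 0.972, 0.236, -68.359], [-0.002, -0.236, 0.972, -187.978], [0.0, 0.0, 0.0, 1.0]]}
```

View pics/side0.png

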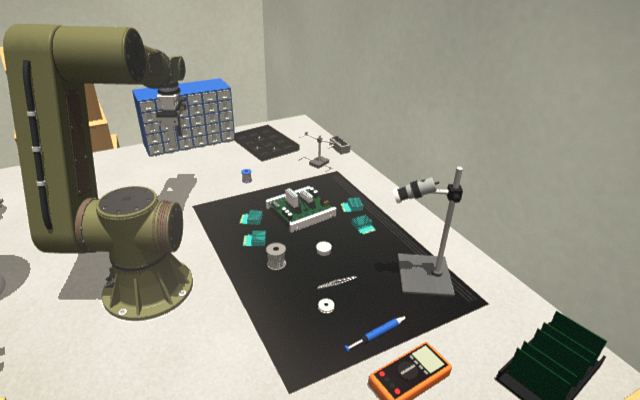

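View pics/top0.png

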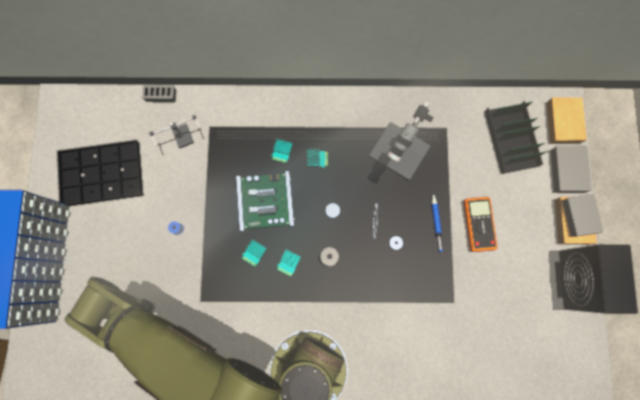

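View pics/wrist0.png

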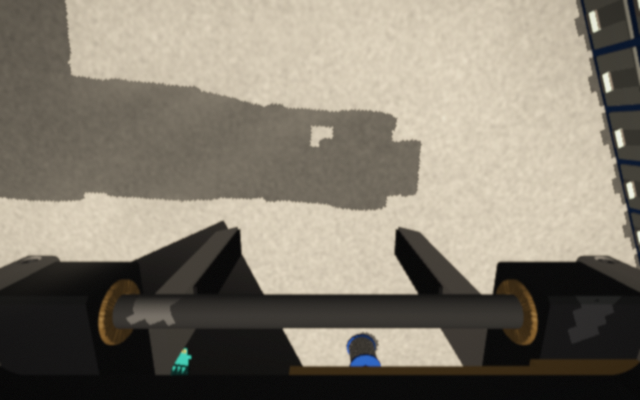

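The top view shows the main board at about (265,200), with two grey finned modules at (262,191) and (262,209). The camera stand is at (400,150). Next I'll crop these and get rough positions.

```bash
cat > h.py <<'E'
import numpy as np,cv2
from scipy.spatial.transform import Rotation as R
from cell import manip
def load(n,tag="0"):
    z=np.load(f"{n}{tag}.npz"); return z['p'],z['d']
def ext(n,pose=None):
    i=manip.camera_info(n); K=np.array(i['intrinsics'])
    if n!='wrist': return K,np.array(i['extrinsics'])
    T=np.eye(4);T[:3,:3]=R.from_euler('xyz',pose[1]).as_matrix();T[:3,3]=pose[0]
    return K,np.linalg.inv(T@np.array(i['hand_eye']))
def pt(K,E,u,v,d):
    c=np.array([(u-K[0,2])/K[0,0]*d,(v-K[1,2])/K[1,1]*d,d]); return E[:3,:3].T@(c-E[:3,3])
def ray(K,E,u,v,z):
    o=-E[:3,:3].T@E[:3,3]; w=E[:3,:3].T@np.array([(u-K[0,2])/K[0,0],(v-K[1,2])/K[1,1],1]); return o+w*(z-o[2])/w[2]
def proj(K,E,p):
    c=(E[:3,:3]@np.asarray(p,float).T).T+E[:3,3]; q=(K@c.T).T; return q[...,:2]/q[...,2:]
def cloud(K,E,d):
    v,u=np.mgrid[0:d.shape[0],0:d.shape[1]]
    c=np.stack([(u-K[0,2])/K[0,0]*d,(v-K[1,2])/K[1,1]*d,d],-1); w=(c-E[:3,3])@E[:3,:3]; w[d<=0]=np.nan; return w
def snap(n,tag):
    s=manip.read_state(); p,d=manip.camera(n); np.savez(f"{n}{tag}.npz",p=p,d=d,pos=s['eef_pos'],rot=s['eef_rot']); cv2.imwrite(f"pics/{n}{tag}.png",p[:,:,::-1]); return p,d,(s['eef_pos'],s['eef_rot'])
E
python3 - <<'E'
from h import *
p,d=load('top');K,E=ext('top')
cr=np.hstack([p[160:240,225:305],p[90:190,350:450][:80]]) 
cv2.imwrite('pics/c1.png',cv2.resize(cr[:,:,::-1],None,fx=5,fy=5,interpolation=cv2.INTER_CUBIC))
for u,v in [(265,200),(238,176),(292,172),(295,224),(240,229),(262,191),(262,209),(333,210),(330,256),(282,150),(317,157),(254,253),(289,263),(422,112),(400,150),(395,152),(376,178),(374,172)]:
    print((u,v),np.round(pt(K,E,u,v,d[v,u])),d[v,u])
p,d=load('side');K,E=ext('side')
cv2.imwrite('pics/c2.png',cv2.resize(np.hstack([p[165:245,225:325],p[165:245,380:480]])[:,:,::-1],None,fx=4,fy=4,interpolation=cv2.INTER_CUBIC))
for u,v in [(292,197),(306,195),(402,192),(455,200),(300,205)]:
    print((u,v),np.round(pt(K,E,u,v,d[v,u])),d[v,u])
E
```

```text
(265, 200) [564. 155.  31.] 1629.2974
(238, 176) [646. 250.  40.] 1635.8158
(292, 172) [669.  65.  12.] 1666.9106
(295, 224) [485.  52.   4.] 1642.511
(240, 229) [462. 236.  38.] 1604.5577
(262, 191) [587. 160.  76.] 1589.7728
(262, 209) [522. 156.  95.] 1559.0879
(333, 210) [534. -80.  14.] 1641.7775
(330, 256) [372. -70.  61.] 1566.3732
(282, 150) [750. 103.   8.] 1686.1276
(317, 157) [721. -23.  23.] 1666.0645
(254, 253) [383. 190.  10.] 1617.7031
(289, 263) [350.  69.  12.] 1610.0737
(422, 112) [ 772. -332.  332.] 1372.3575
(400, 150) [ 665. -269.  307.] 1377.7186
(395, 152) [ 661. -256.  300.] 1383.9579
(376, 178) [ 651. -232.    6.] 1671.183
(374, 172) [ 676. -227.  -10.] 1691.4302
(292, 197) [515. 123. 100.] 1523.8708
(306, 195) [578. 140.  81.] 1571.5316
(402, 192) [ 656. -271.  301.] 1179.6903
(455, 200) [ 755. -365.  302.] 1148.3165
(300, 205) [565. 163.  29.] 1611.2251
```

View pics/c1.png

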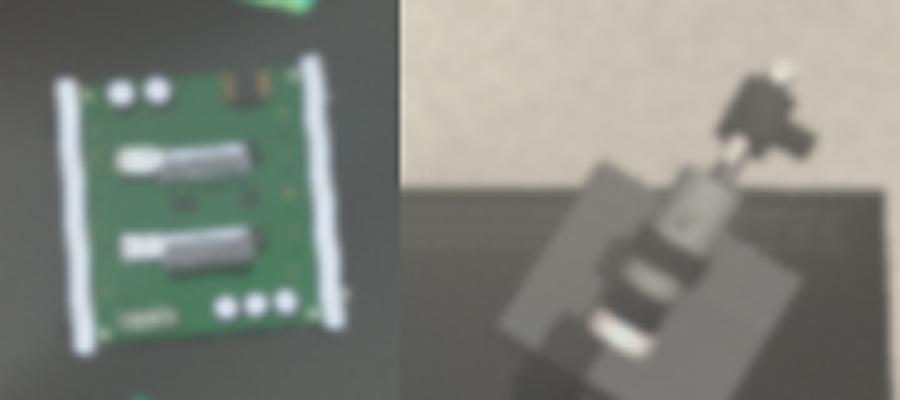

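View pics/c2.png

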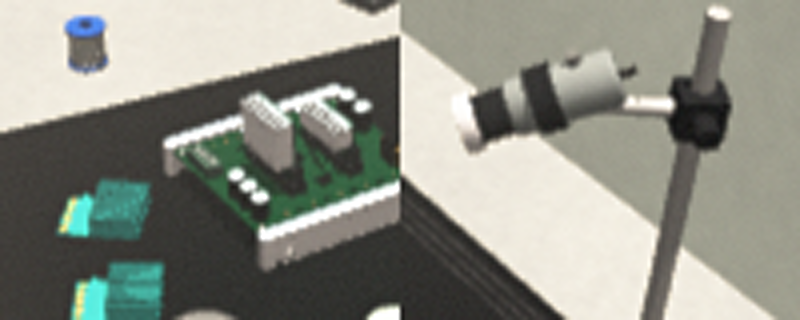

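Candidates in the top view:
- The near grey module at (262,209) reads z≈97.
- The far grey module at (262,191) reads z≈78.
- Four turquoise look-alikes lie flat at (254,253), (289,263), (282,150) and (317,157).

The taller one is the near grey module, with its fins toward the robot and its white latch on the +y (picture-left) side. I'll go there for a close wrist view.

>>> {"fn": "apply_moves", "kwargs": {
  "series": [
    [[4.4, -4.3, 0.5], [0, 0, 0.06], 100],
    [[8.8, -8.6, 1], [0, 0, 0.12], 100],
    [[13.2, -12.9, 1.5], [0, 0, 0.18], 100],
    [[17.6, -17.2, 2], [0, 0, 0.24], 100],
    [[22, -21.5, 2.5], [0, 0, 0.3], 100],
    [[26.4, -25.8, 3], [0, 0, 0.36], 100],
    [[30.8, -30.1, 3.5], [0, 0, 0.42], 100],
    [[35.2, -34.5, 3.5], [0, 0, 0.49], 100],
    [[35.2, -34.5, 3.5], [0, 0, 0.49], 100],
    [[35.2, -34.5, 3.5], [0, 0, 0.49], 100]
  ]
}}

```text
clock: 1.4
eef_pos: [577.8, 156.6, 230.9]
eef_rot: [-3.141, -0.0, 1.636]
wrist_force: [-0.3, -0.2, 0.5]
finger_gap: 94.3
```

Run:
```python
from h import *
p,d,ps=snap('wrist','1'); s=manip.read_state(); print(s['clock'],ps,s['joints'])
```

```text
1.45 (array([577.78369808, 156.58966464, 230.875897  ]), array([-3.14078294e+00, -4.93452244e-05,  1.63622835e+00])) [ 2.04386479e-01  3.87108346e-01  1.32388834e+00  1.67910472e-04
  1.43100673e+00 -1.43300660e+00]
```

View pics/wrist1.png

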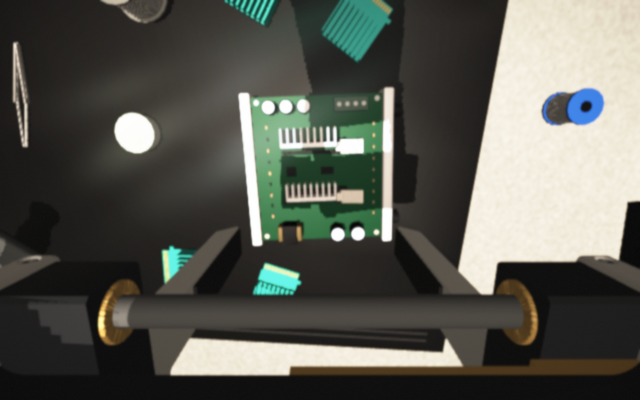

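The wrist view shows the board with the near (tall) module's fins at (310,138) and its white latch at (349,146). The far module is at (312,191) with its latch at (349,197). Next: a close crop and the measurements.

Run:
```python
from h import *
z=np.load('wrist1.npz');p,d=z['p'],z['d'];K,E=ext('wrist',(z['pos'],z['rot']))
cv2.imwrite('pics/c3.png',cv2.resize(p[85:250,235:400][:,:,::-1],None,fx=4.6,fy=4.6,interpolation=cv2.INTER_CUBIC))
W=cloud(K,E,d)
V,U=np.mgrid[0:400,0:640]
reg=(V>85)&(V<250)&(U>235)&(U<400)
for lo,hi,name in [(97,112,'tall'),(72,88,'short')]:
    m=reg&(W[...,2]>lo)&(W[...,2]<hi); P=W[m]; print(name,m.sum(),P.min(0).round(1),P.max(0).round(1),np.median(P,0).round(1),U[m].min(),U[m].max(),V[m].min(),V[m].max())
    r=cv2.minAreaRect(P[:,:2].astype(np.float32)); print(r)
# board frame: jaws at z~36
m=reg&(W[...,2]>24)&(W[...,2]<33)&(p[...,1]>p[...,0]*1.3); P=W[m]; print('board',np.median(P,0),cv2.minAreaRect(P[:,:2].astype(np.float32)))
hsv=cv2.cvtColor(p,cv2.COLOR_RGB2HSV); wm=(reg&(hsv[...,1]<60)&(hsv[...,2]>130)).astype(np.uint8)
n,l,st,c=cv2.connectedComponentsWithStats(wm)
for i in range(1,n):
    if st[i,4]>15:
        P=W[l==i]; print(st[i],np.nanmin(P,0).round(1),np.nanmax(P,0).round(1))
```

```text
tall 694 [508.5 113.7  97.2] [535.4 170.6 105.7] [526.4 141.9 103.2] 279 335 127 151
((521.8693237304688, 142.30116271972656), (21.945283889770508, 55.85359573364258), 5.867040634155273)
short 691 [509.7 115.2  72.1] [595.8 176.6  87.7] [585.5 147.4  79.3] 283 335 128 204
((552.8641357421875, 145.4864044189453), (81.84980010986328, 55.81361389160156), 5.777134895324707)
board [559.62545083 158.69242619  29.70813274] ((562.731689453125, 156.9169921875), (180.38458251953125, 156.51776123046875), 5.906981468200684)
[ 381   87   13  155 1616] [454.3 225.7  -1.2] [661.7 266.4  38.8]
[ 238   92   25  155 1840] [472.1  47.8  -1.6] [681.   87.7  37.9]
[375  96   4   5  17] [469.2 217.4  29.5] [473.8 221.5  32.6]
[253  99   7   8  47] [481.9  72.8  28. ] [490.1  80.3  32.2]
[278  99  15  16 182] [479.5 103.   27.9] [497.5 121.6  53.8]
[296  98  14  16 174] [477.1 124.4  27.9] [495.3 140.9  54.1]
[261 100  14  15 176] [482.1  82.6  28. ] [499.1 101.4  53.8]
[345 101   5   5  18] [478.3 181.7  41.1] [482.8 186.7  44.6]
[353 101   5   5  18] [477.7 191.1  40.8] [482.1 195.8  43.5]
[362 101   4   4  16] [476.8 201.2  40.5] [480.5 205.1  44.2]
[337 102   5   5  20] [479.8 172.5  40.3] [484.5 177.4  44.5]
[264 124   5   7  27] [510.2  86.6  27.6] [517.4  92.   32.9]
[ 277  126   87   29 1441] [507.1 102.6  27.4] [540.3 210.1 105.7]
[265 137   5   5  19] [525.4  88.5  28.7] [530.5  93.3  32.4]
[265 147   6   7  22] [537.7  88.8  27.4] [545.   95.   31.8]
[285 183  78  20 886] [568.9 115.4  28.1] [596.2 211.   81.3]
[351 227  14  14 157] [625.9 201.3   0.9] [662.2 222.2  56.3]
[331 228  14  14 154] [ 6.287e+02  1.766e+02 -1.000e-01] [665.7 198.2  56.9]
[373 229   7   7  33] [634.8 233.5  28.6] [642.8 241.6  32.6]
[264 233   6   7  33] [649.6  90.1  27.7] [658.3  97.   31.7]
```

View pics/c3.png

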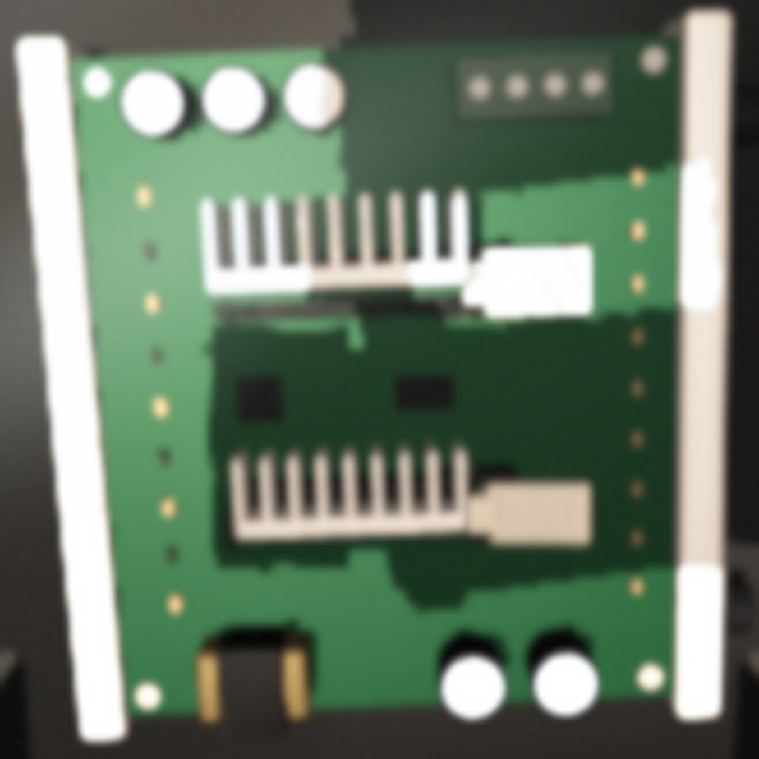

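Run:
```python
from h import *
z=np.load('wrist1.npz');p,d=z['p'],z['d'];K,E=ext('wrist',(z['pos'],z['rot']));W=cloud(K,E,d)
for v in (140,146,151):
  print(v,[(u,*W[v,u].round(1)) for u in range(330,370,3)])
for u in (350,356): print(u,[(v,*W[v,u].round(1)) for v in range(134,158,2)])
yb=np.array([-.101,.995]);xb=np.array([.995,.101]);c=np.array([531.3,143.3])
V,U=np.mgrid[0:400,0:640]
hsv=cv2.cvtColor(p,cv2.COLOR_RGB2HSV)
m=(U>330)&(U<370)&(V>130)&(V<160)&(W[...,2]>44)&(W[...,2]<70)&(hsv[...,1]<70)
P=W[m]; q=(P[:,:2]-c); print('tab x',np.percentile(q@xb,[2,98]),'y',np.percentile(q@yb,[2,50,98]),'z',np.percentile(P[:,2],[2,98]))
# check focus: lens ring from top/side
```

```text
140 [(330, np.float64(523.7), np.float64(167.6), np.float64(42.3)), (333, np.float64(521.6), np.float64(168.5), np.float64(92.4)), (336, np.float64(523.2), np.float64(174.7), np.float64(42.8)), (339, np.float64(523.0), np.float64(178.4), np.float64(41.0)), (342, np.float64(522.4), np.float64(181.1), np.float64(51.9)), (345, np.float64(522.2), np.float64(184.6), np.float64(51.4)), (348, np.float64(522.0), np.float64(188.0), np.float64(52.2)), (351, np.float64(521.7), np.float64(191.3), np.float64(53.5)), (354, np.float64(521.5), np.float64(194.9), np.float64(52.4)), (357, np.float64(521.2), np.float64(198.1), np.float64(54.4)), (360, np.float64(521.0), np.float64(201.4), np.float64(55.4)), (363, np.float64(521.5), np.float64(208.6), np.float64(30.1)), (366, np.float64(521.3), np.float64(212.3), np.float64(30.1)), (369, np.float64(521.1), np.float64(216.2), np.float64(28.6))]
146 [(330, np.float64(527.2), np.float64(165.4), np.float64(104.2)), (333, np.float64(527.0), np.float64(168.4), np.float64(103.5)), (336, np.float64(529.7), np.float64(174.7), np.float64(51.3)), (339, np.float64(
[... 2484 characters left out ...]
loat64(199.9), np.float64(29.2)), (140, np.float64(521.3), np.float64(196.9), np.float64(54.6)), (142, np.float64(523.5), np.float64(197.2), np.float64(54.4)), (144, np.float64(525.8), np.float64(197.5), np.float64(53.8)), (146, np.float64(528.0), np.float64(197.6), np.float64(54.8)), (148, np.float64(530.4), np.float64(197.8), np.float64(54.2)), (150, np.float64(532.7), np.float64(198.2), np.float64(53.1)), (152, np.float64(534.9), np.float64(198.2), np.float64(54.7)), (154, np.float64(539.1), np.float64(201.8), np.float64(29.0)), (156, np.float64(541.5), np.float64(201.9), np.float64(29.7))]
tab x [-5.49683887 10.15521254] y [26.75164399 46.63520455 61.28452883] z [50.01771955 57.36702026]
```

The tall module's board plane is at about (533,143), with the board yaw about 0.10 rad. The tab's outer end is at about (528,202) and its top reads z≈55. I'll close the fingers and go above the tab.

>>> {"fn": "apply_moves", "kwargs": {
  "series": [
    [[-2.5, 2.2, 0], [0, 0, 0.02], 0],
    [[-5, 4.45, 0], [0, 0, 0.037], 0],
    [[-5, 4.45, -2], [0, 0, 0.037], 0],
    [[-5, 4.45, -4], [0, 0, 0.037], 0],
    [[-5, 4.45, -6], [0, 0, 0.037], 0],
    [[-5, 4.45, -8], [0, 0, 0.037], 0],
    [[-5, 4.45, -10], [0, 0, 0.037], 0],
    [[-5, 4.45, -12], [0, 0, 0.037], 0],
    [[-5, 4.45, -13.5], [0, 0, 0.037], 0],
    [[-5, 4.45, -13.9], [0, 0, 0.037], 0]
  ]
}}

```text
clock: 2.7
eef_pos: [527.5, 201.4, 91.7]
eef_rot: [-3.141, 0.0, 1.675]
wrist_force: [-0.2, 0.0, 0.3]
finger_gap: 0.8
```

Run:
```python
from h import *
p,d,ps=snap('wrist','2'); print(ps)
p,d,_=snap('side','2'); s=manip.read_state(); print(s['wrist_force'],s['finger_gap'])
q=np.hstack([p[165:245,235:345]]); cv2.imwrite('pics/c4.png',cv2.resize(q[:,:,::-1],None,fx=6,fy=6,interpolation=cv2.INTER_CUBIC))
```

```text
(array([527.53495698, 201.38084157,  91.71486891]), array([-3.14076521e+00,  1.44518450e-04,  1.67491969e+00]))
[ 1.23304848 -0.3977423  -0.30865685] 0.6106197341478848
```

View pics/wrist2.png

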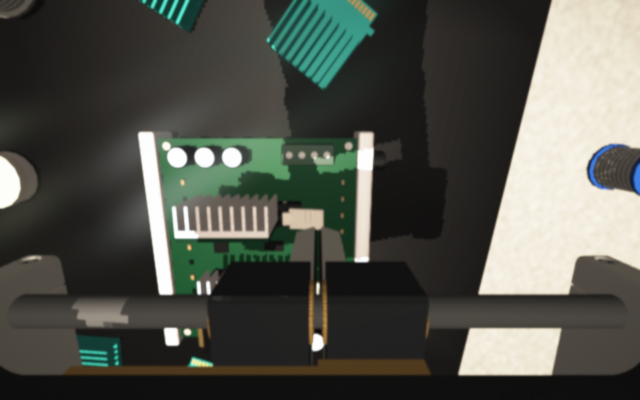

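View pics/c4.png

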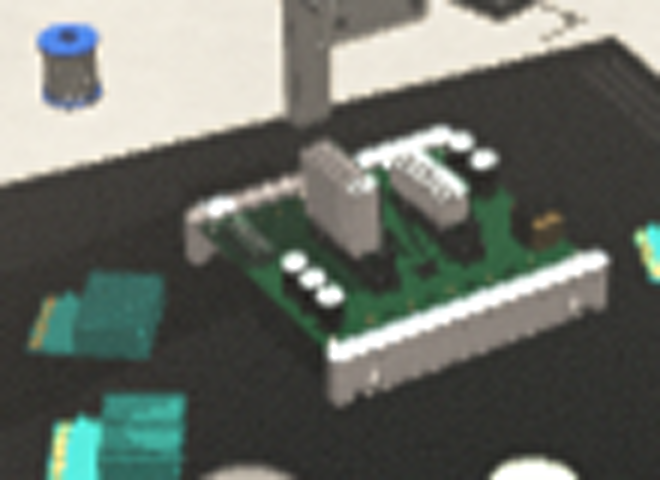

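Closed fingertips at (318,232) sit over the tab, which spans (282–323, 217), clear of the module. I'll press down, watching the force.

>>> {"fn": "apply_moves", "kwargs": {
  "series": [
    [[0, 0, -0.6], [0, 0, 0], 0],
    [[0, 0, -0.9], [0, 0, 0], 0],
    [[0, 0, -1.05], [0, 0, 0], 0],
    [[0, 0, -1.2], [0, 0, 0], 0],
    [[0, 0, -1.35], [0, 0, 0], 0],
    [[0, 0, -1.5], [0, 0, 0], 0],
    [[0, 0, -1.65], [0, 0, 0], 0],
    [[0, 0, -1.75], [0, 0, 0], 0],
    [[0, 0, -1.85], [0, 0, 0], 0],
    [[0, 0, -1.85], [0, 0, 0], 0]
  ]
}}

```text
clock: 4.05
eef_pos: [528.1, 200.8, 73.7]
eef_rot: [-3.141, 0.0, 1.674]
wrist_force: [0.7, 0.5, 0.2]
finger_gap: 0.2
```

>>> {"fn": "apply_moves", "kwargs": {
  "series": [
    [[0, 0, -0.1], [0, 0, 0], 0],
    [[0, 0, -0.1], [0, 0, 0], 0],
    [[0, 0, -0.2], [0, 0, 0], 0],
    [[0, 0, -0.2], [0, 0, 0], 0],
    [[0, 0, -0.25], [0, 0, 0], 0],
    [[0, 0, -0.25], [0, 0, 0], 0],
    [[0, 0, -0.3], [0, 0, 0], 0],
    [[0, 0, -0.3], [0, 0, 0], 0],
    [[0, 0, -0.3], [0, 0, 0], 0],
    [[0, 0, -0.3], [0, 0, 0], 0]
  ]
}}

```text
clock: 5.3
eef_pos: [528.2, 200.8, 70.8]
eef_rot: [3.142, 0.0, 1.674]
wrist_force: [-0.1, 0.2, -0.0]
finger_gap: 0.9
```

Run:
```python
from h import *
p,d,ps=snap('wrist','3'); s=manip.read_state(); print(ps,s['wrist_force'],s['moment'])
cv2.imwrite('pics/c5.png',cv2.resize(p[130:290,130:390][:,:,::-1],None,fx=3,fy=3,interpolation=cv2.INTER_CUBIC))
```

```text
(array([528.19824203, 200.83310944,  70.77441592]), array([3.14152228e+00, 3.02866024e-05, 1.67401138e+00])) [ 0.37319084 -0.24337635 -0.18002588] [ 0.06714162 -0.03845295  0.01299911]
```

View pics/c5.png

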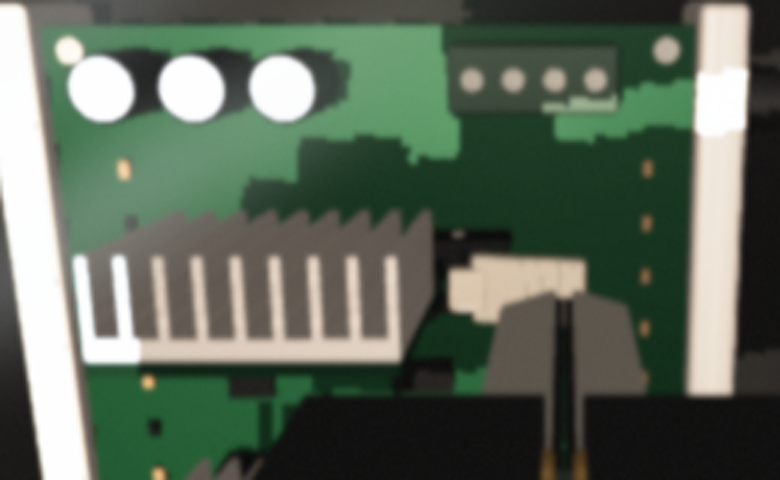

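The latch has swung clear of the heat sink (gap near (440,290) in the crop), but there is no stop force yet. I'll keep pressing.

>>> {"fn": "apply_moves", "kwargs": {
  "series": [
    [[0, 0, -0.05], [0, 0, 0], 0],
    [[0, 0, -0.1], [0, 0, 0], 0],
    [[0, 0, -0.1], [0, 0, 0], 0],
    [[0, 0, -0.15], [0, 0, 0], 0],
    [[0, 0, -0.15], [0, 0, 0], 0],
    [[0, 0, -0.2], [0, 0, 0], 0],
    [[0, 0, -0.2], [0, 0, 0], 0],
    [[0, 0, -0.2], [0, 0, 0], 0],
    [[0, 0, -0.2], [0, 0, 0], 0],
    [[0, 0, -0.2], [0, 0, 0], 0]
  ]
}}

```text
clock: 6.6
eef_pos: [528.2, 200.8, 68.8]
eef_rot: [3.142, 0.0, 1.674]
wrist_force: [0.2, 0.0, 0.2]
finger_gap: 0.4
```

>>> {"fn": "apply_moves", "kwargs": {
  "series": [
    [[0, 0, -0.05], [0, 0, 0], 0],
    [[0, 0, -0.1], [0, 0, 0], 0],
    [[0, 0, -0.1], [0, 0, 0], 0],
    [[0, 0, -0.15], [0, 0, 0], 0],
    [[0, 0, -0.15], [0, 0, 0], 0],
    [[0, 0, -0.2], [0, 0, 0], 0],
    [[0, 0, -0.2], [0, 0, 0], 0],
    [[0, 0, -0.2], [0, 0, 0], 0],
    [[0, 0, -0.2], [0, 0, 0], 0],
    [[0, 0, -0.2], [0, 0, 0], 0]
  ]
}}

```text
clock: 7.85
eef_pos: [528.2, 200.8, 66.8]
eef_rot: [3.142, 0.0, 1.674]
wrist_force: [-0.4, 0.1, -0.5]
finger_gap: 0.6
```

Run:
```python
from h import *
p,d,ps=snap('wrist','4'); s=manip.read_state(); print(ps,s['wrist_force'],s['moment'])
cv2.imwrite('pics/c6.png',cv2.resize(p[130:290,130:390][:,:,::-1],None,fx=3,fy=3,interpolation=cv2.INTER_CUBIC))
```

```text
(array([528.18459701, 200.8279932 ,  66.75781269]), array([3.14155933e+00, 2.79462022e-06, 1.67397026e+00])) [ 1.44597199 -0.86807085 -0.42146836] [ 0.04453573 -0.01812392  0.01832555]
```

View pics/c6.png

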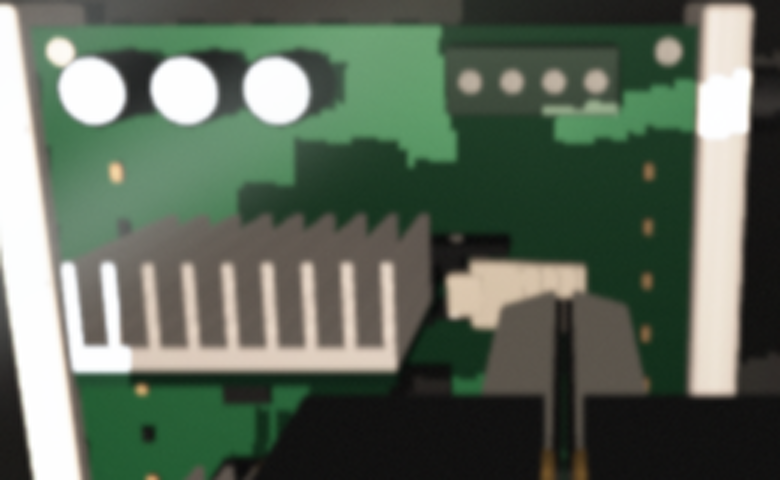

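Run:
```python
from h import *
z=np.load('wrist4.npz');p,d=z['p'],z['d'];K,E=ext('wrist',(z['pos'],z['rot']));W=cloud(K,E,d)
a=z['pos']+[0,0,-25]
for o in ([0,0,0],[-11,0,0],[11,0,0],[-8,0,0],[-8,-12,0],[-8,12,0]): print(o,proj(K,E,a+o), (proj(K,E,a+o)-[130,130])*3)
for (cu,cv_) in [(560,300),(530,305),(600,305),(560,270),(530,270),(500,280),(480,310),(460,290),(575,280),(620,320)]:
    u,v=130+cu//3,130+cv_//3; print((cu,cv_),W[v,u].round(1))
```

```text
[0, 0, 0] [318.29455068 225.12964202] [564.88365204 285.38892607]
[-11, 0, 0] [319.88812304 210.41241193] [569.66436912 241.23723579]
[11, 0, 0] [316.73750639 239.50952183] [560.21251918 328.5285655 ]
[-8, 0, 0] [319.44981661 214.46033387] [568.34944984 253.38100161]
[-8, -12, 0] [302.65582362 212.80733778] [517.96747087 248.42201334]
[-8, 12, 0] [336.19702607 216.10872516] [618.59107822 258.32617549]
(560, 300) [520.2 198.5  76.6]
(530, 305) [519.4 192.5  82.4]
(600, 305) [517.9 206.4  82.8]
(560, 270) [520.7 198.5  54.3]
(530, 270) [522.1 191.7  52. ]
(500, 280) [525.3 185.1  50.7]
(480, 310) [532.7 181.6  51.4]
(460, 290) [527.8 176.5  52.4]
(575, 280) [521.7 201.9  56.8]
(620, 320) [517.  209.2  93. ]
```

Run:
```python
from h import *
for t in '2','3','4':
    z=np.load(f'wrist{t}.npz');p,d=z['p'],z['d'];K,E=ext('wrist',(z['pos'],z['rot']));W=cloud(K,E,d)
    hsv=cv2.cvtColor(p,cv2.COLOR_RGB2HSV);V,U=np.mgrid[0:400,0:640]
    m=(hsv[...,1]<90)&(p[...,0]>130)&(W[...,2]>38)&(W[...,2]<64)&(W[...,1]>168)&(W[...,1]<215)&(abs(W[...,0]-528)<16)
    P=W[m]; yb=(P[:,:2]-[531.3,143.3])@np.array([-.101,.995])
    print(t)
    for y in range(26,66,3):
        k=(yb>=y)&(yb<y+3)
        if k.sum(): print(y,k.sum(),np.percentile(P[k,2],[10,50,90]).round(1),np.percentile(P[k,0],[5,50,95]).round(1))
    cv2.imwrite(f'pics/d{t}.png',cv2.resize(p[195:250,260:350][:,:,::-1],None,fx=7,fy=7,interpolation=cv2.INTER_CUBIC))
cv2.imwrite('pics/d.png',np.vstack([cv2.imread(f'pics/d{t}.png')[:290] for t in '24']))
```

```text
2
29 23 [50.5 51.5 52.4] [526.3 529.8 533.9]
32 55 [50.4 51.5 52.3] [525.3 530.  534.8]
35 71 [50.3 51.3 52.4] [522.7 529.4 536.1]
38 75 [50.5 51.2 52.3] [521.8 528.6 535.7]
41 80 [50.8 51.7 52.6] [521.7 528.6 535.5]
44 80 [51.5 52.4 53.1] [521.5 528.5 535.4]
47 81 [51.7 52.7 53.8] [520.7 528.1 535.2]
50 77 [52.2 53.5 54.4] [520.6 526.7 533.7]
53 72 [53.  54.  54.9] [520.3 526.4 532.5]
56 78 [53.5 54.6 55.6] [520.2 526.9 533.6]
59 53 [54.3 54.9 55.8] [520.  525.9 531.8]
3
29 28 [50.9 51.6 52.2] [525.5 529.8 534.7]
32 65 [50.6 51.6 52.3] [525.2 530.  534.4]
35 85 [50.3 51.1 52.1] [522.3 528.4 536. ]
38 88 [50.6 51.3 52. ] [521.7 528.6 535.9]
41 72 [51.1 51.7 52.4] [521.5 527.3 533.6]
44 71 [51.5 52.2 53.3] [521.1 525.6 530.3]
47 55 [52.2 52.9 53.7] [520.7 524.4 529.1]
50 49 [52.2 53.6 54.5] [520.3 523.8 527.5]
53 57 [53.  54.1 54.9] [520.1 523.4 526.8]
56 48 [53.5 54.4 55.7] [519.8 523.4 527.2]
59 39 [54.2 54.9 55.8] [519.7 522.4 525.5]
4
29 41 [50.8 51.5 52.3] [525.5 529.7 534.1]
32 60 [50.6 51.5 52.5] [525.  529.4 534.3]
35 88 [49.9 51.1 52. ] [522.5 529.3 536. ]
38 103 [50.3 51.3 52.2] [521.8 528.1 535.3]
41 69 [50.7 51.8 52.5] [521.4 526.4 533.5]
44 55 [51.3 52.1 52.9] [520.8 524.6 529. ]
47 57 [52.  52.9 53.7] [520.6 524.3 527.8]
50 40 [52.6 53.4 54.3] [520.4 523.1 526.6]
53 49 [53.1 54.2 55. ] [519.9 522.6 525.6]
56 44 [53.4 54.5 55.5] [519.6 522.7 525.8]
59 34 [54.2 55.  55.9] [519.4 521.5 524.2]
```

View pics/d.png

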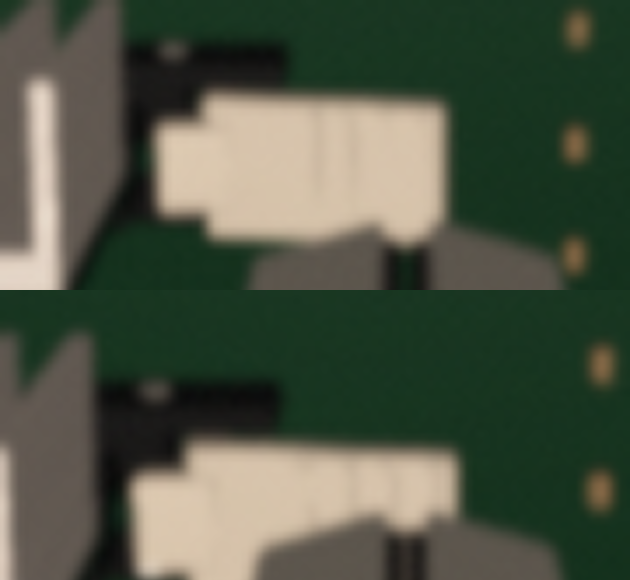

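Run:
```python
from h import *
K,E=ext('side')
z=np.load('side2.npz')
for h in (66.7,90,100,110): print(h,(proj(K,E,np.array([527.5,201.4,h]))).round(1), ((proj(K,E,np.array([527.5,201.4,h]))-[235,165])*6).round())
p,d,ps=snap('side','4'); W=cloud(K,E,d)
cv2.imwrite('pics/c7.png',cv2.resize(p[165:225,255:345][:,:,::-1],None,fx=8,fy=8,interpolation=cv2.INTER_CUBIC))
for h in (41.8,50,60,70,80): print(h, ((proj(K,E,np.array([528.2,200.8,h]))-[255,165])*8).round())
for v in range(176,200,2): print(v,W[v,285].round(),W[v,289].round())
```

```text
66.7 [286.  193.6] [306. 171.]
90 [285.9 188.1] [305. 138.]
100 [285.9 185.7] [305. 124.]
110 [285.8 183.3] [305. 110.]
41.8 [251. 275.]
50 [251. 260.]
60 [250. 241.]
70 [250. 223.]
80 [250. 204.]
176 [521. 193. 145.] [504. 121. 187.]
178 [521. 194. 137.] [504. 122. 178.]
180 [519. 190. 132.] [534. 188. 129.]
182 [519. 189. 124.] [534. 188. 121.]
184 [520. 191. 114.] [535. 189. 111.]
186 [518. 188. 108.] [532. 183. 107.]
188 [520. 193.  97.] [535. 192.  93.]
190 [509. 168. 105.] [522. 163. 104.]
192 [510. 170.  95.] [516. 148. 106.]
194 [507. 163.  92.] [513. 142. 102.]
196 [512. 176.  75.] [512. 141.  95.]
198 [520. 194.  54.] [512. 141.  87.]
```

View pics/c7.png

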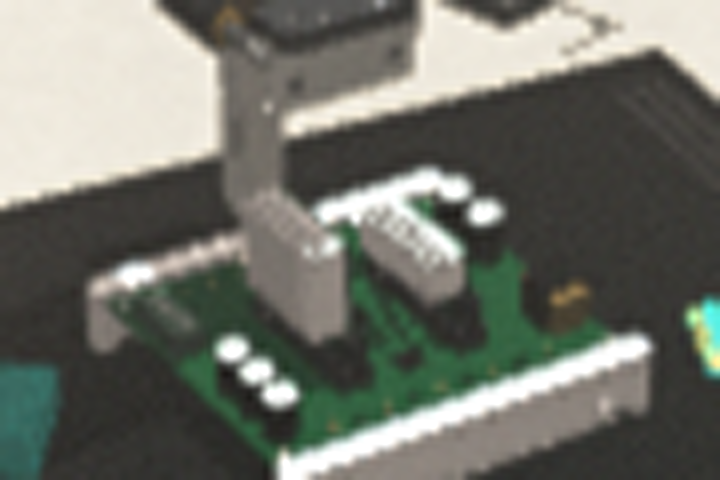

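The latch has not moved. Both cameras show the fingertips about 34 mm further back than the text says: visible tip z≈76 against 42 expected, at pixel (317,228) in the wrist view. So the effective tip is at tool z≈-9, and I'll use that. There are about 20 mm left before contact.

>>> {"fn": "apply_moves", "kwargs": {
  "series": [
    [[0, 0, -0.6], [0, 0, 0], 0],
    [[0, 0, -1.2], [0, 0, 0], 0],
    [[0, 0, -1.7], [0, 0, 0], 0],
    [[0, 0, -1.9], [0, 0, 0], 0],
    [[0, 0, -2.05], [0, 0, 0], 0],
    [[0, 0, -2.2], [0, 0, 0], 0],
    [[0, 0, -2.35], [0, 0, 0], 0],
    [[0, 0, -2.45], [0, 0, 0], 0],
    [[0, 0, -2.55], [0, 0, 0], 0],
    [[0, 0, -2.6], [0, 0, 0], 0]
  ]
}}

```text
clock: 9.2
eef_pos: [528.2, 200.9, 40.7]
eef_rot: [3.141, -0.0, 1.674]
wrist_force: [-0.5, 1.6, 2.4]
finger_gap: 0.8
```

```bash
cat > tab.py <<'E'
from h import *
import sys
t=sys.argv[1]
p,d,ps=snap('wrist',t); s=manip.read_state(); print(ps,s['wrist_force'],s['moment'],s['clock'])
K,E=ext('wrist',ps);W=cloud(K,E,d)
print('tip px depth z:',[W[v,300].round(1).tolist() for v in (224,228,232,236)])
hsv=cv2.cvtColor(p,cv2.COLOR_RGB2HSV)
m=(hsv[...,1]<90)&(p[...,0]>130)&(W[...,2]>34)&(W[...,2]<64)&(W[...,1]>168)&(W[...,1]<225)&(abs(W[...,0]-528)<16)
P=W[m]; yb=(P[:,:2]-[531.3,143.3])@np.array([-.101,.995])
for y in range(26,70,3):
    k=(yb>=y)&(yb<y+3)
    if k.sum(): print(y,k.sum(),np.median(P[k,2]).round(1))
cv2.imwrite(f'pics/t{t}.png',cv2.resize(p[130:290,130:390][:,:,::-1],None,fx=3,fy=3,interpolation=cv2.INTER_CUBIC))
E
python3 tab.py 5
```

```text
(array([528.21414926, 200.87716127,  40.74572596]), array([ 3.14146849e+00, -6.77248786e-05,  1.67401015e+00])) [0.14254517 1.47547369 1.75309337] [ 0.28639372 -0.03417513  0.07150285] 9.25
tip px depth z: [[524.2, 188.1, 29.6], [520.9, 188.8, 47.7], [519.1, 189.3, 60.1], [519.7, 189.6, 65.2]]
32 53 51.0
35 86 50.5
38 121 49.9
41 75 49.3
44 21 49.8
47 7 49.7
```

View pics/t5.png

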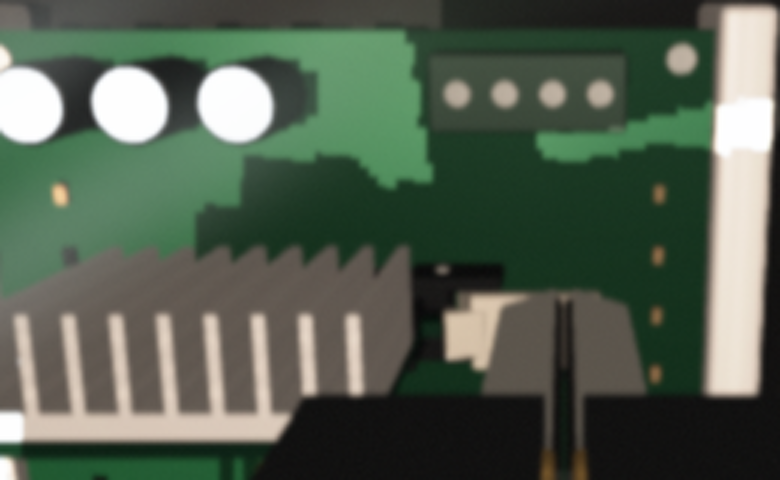

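Contact now: about 2 N, and the tab's slope has reversed (latch turning). I'll continue to the stop.

>>> {"fn": "apply_moves", "kwargs": {
  "series": [
    [[0, 0, -0.05], [0, 0, 0], 0],
    [[0, 0, -0.1], [0, 0, 0], 0],
    [[0, 0, -0.15], [0, 0, 0], 0],
    [[0, 0, -0.2], [0, 0, 0], 0],
    [[0, 0, -0.25], [0, 0, 0], 0],
    [[0, 0, -0.3], [0, 0, 0], 0],
    [[0, 0, -0.3], [0, 0, 0], 0],
    [[0, 0, -0.35], [0, 0, 0], 0],
    [[0, 0, -0.35], [0, 0, 0], 0],
    [[0, 0, -0.35], [0, 0, 0], 0]
  ]
}}

```text
clock: 10.5
eef_pos: [528.2, 200.8, 37.2]
eef_rot: [-3.142, 0.0, 1.674]
wrist_force: [-0.0, 1.6, 2.7]
finger_gap: 0.3
```

>>> {"fn": "apply_moves", "kwargs": {
  "series": [
    [[0, 0, -0.05], [0, 0, 0], 0],
    [[0, 0, -0.1], [0, 0, 0], 0],
    [[0, 0, -0.1], [0, 0, 0], 0],
    [[0, 0, -0.15], [0, 0, 0], 0],
    [[0, 0, -0.15], [0, 0, 0], 0],
    [[0, 0, -0.2], [0, 0, 0], 0],
    [[0, 0, -0.2], [0, 0, 0], 0],
    [[0, 0, -0.2], [0, 0, 0], 0],
    [[0, 0, -0.2], [0, 0, 0], 0],
    [[0, 0, -0.2], [0, 0, 0], 0]
  ]
}}

```text
clock: 11.75
eef_pos: [528.2, 200.8, 35.3]
eef_rot: [-3.142, 0.0, 1.674]
wrist_force: [-0.2, 3.0, 1.6]
finger_gap: 0.5
```

```bash
python3 tab.py 6
```

```text
(array([528.16424511, 200.80369301,  35.25113651]), array([-3.14156819e+00,  7.86996429e-05,  1.67405145e+00])) [-0.13409247  2.03832046  2.96038809] [ 0.51664834  0.00199396 -0.0405914 ] 11.8
tip px depth z: [[522.9, 188.1, 28.1], [525.0, 188.4, 29.9], [519.8, 189.1, 52.6], [519.3, 189.5, 60.4]]
32 7 35.2
35 63 49.4
38 87 49.2
41 77 47.4
44 11 46.4
62 7 40.9
65 6 40.3
```

View pics/t6.png

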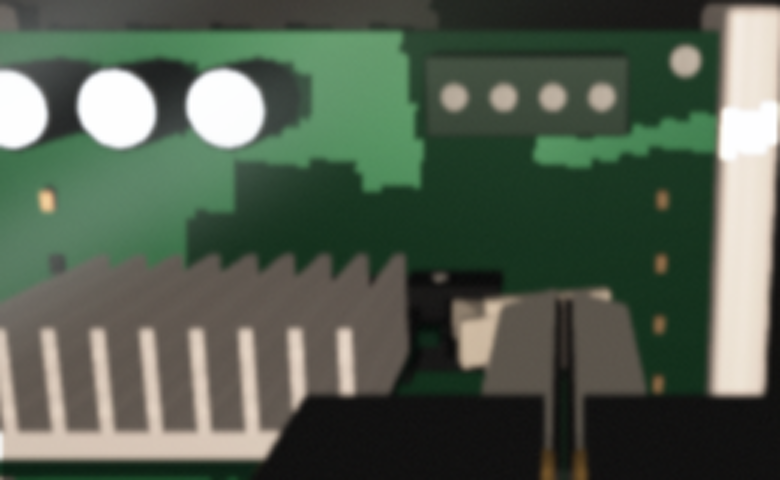

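Now close to the stop (outer end z≈40.5). A last small press should show the force rise.

>>> {"fn": "apply_moves", "kwargs": {
  "series": [
    [[0, 0, -0.03], [0, 0, 0], 0],
    [[0, 0, -0.06], [0, 0, 0], 0],
    [[0, 0, -0.09], [0, 0, 0], 0],
    [[0, 0, -0.12], [0, 0, 0], 0],
    [[0, 0, -0.14], [0, 0, 0], 0],
    [[0, 0, -0.16], [0, 0, 0], 0],
    [[0, 0, -0.16], [0, 0, 0], 0],
    [[0, 0, -0.16], [0, 0, 0], 0],
    [[0, 0, -0.16], [0, 0, 0], 0],
    [[0, 0, -0.16], [0, 0, 0], 0]
  ]
}}

```text
clock: 13.05
eef_pos: [528.3, 201.0, 34.1]
eef_rot: [3.141, -0.0, 1.674]
wrist_force: [-1.8, 3.5, 7.7]
finger_gap: 0.1
```

Stop reached: 7.7 N and the finger held back. Next I'll measure the tall module's top precisely from the closer views.

Run:
```python
from h import *
xb=np.array([.995,.102]);yb=np.array([-.102,.995])
for t in '1234':
    z=np.load(f'wrist{t}.npz');p,d=z['p'],z['d'];K,E=ext('wrist',(z['pos'],z['rot']));W=cloud(K,E,d)
    m=(W[...,2]>101)&(W[...,2]<108)&(W[...,0]<560)&(W[...,0]>495)&(W[...,1]>100)&(W[...,1]<180)
    P=W[m];q=P[:,:2]-[522,142]
    r=cv2.minAreaRect(P[:,:2].astype(np.float32))
    print(t,m.sum(),np.percentile(q@xb,[1,50,99]).round(1),np.percentile(q@yb,[.5,50,99.5]).round(1),r[0],r[1],r[2],np.median(P[:,2]))
z=np.load('wrist2.npz');p=z['p'];cv2.imwrite('pics/e2.png',cv2.resize(p[190:265,160:290][:,:,::-1],None,fx=6,fy=6,interpolation=cv2.INTER_CUBIC))
```

```text
1 667 [-10.8   4.9  10.7] [-27.5   0.3  28.2] (521.8553466796875, 142.32025146484375) (21.945283889770508, 55.85358810424805) 5.866900444030762 103.29558209746004
2 2010 [-11.2   4.   10.5] [-27.8   0.   28.1] (521.5831298828125, 142.06890869140625) (22.40359878540039, 56.48463821411133) 6.045135021209717 103.08873074504561
3 2570 [-11.3   3.7  10.4] [-27.9  -0.2  28.1] (521.5074462890625, 141.83193969726562) (22.508872985839844, 56.87562942504883) 5.939770698547363 103.11215558571917
4 2686 [-11.3   3.7  10.3] [-27.9  -0.2  28.1] (521.5304565429688, 141.77212524414062) (22.327672958374023, 56.78605651855469) 5.757772922515869 103.07432523353914
```

View pics/e2.png

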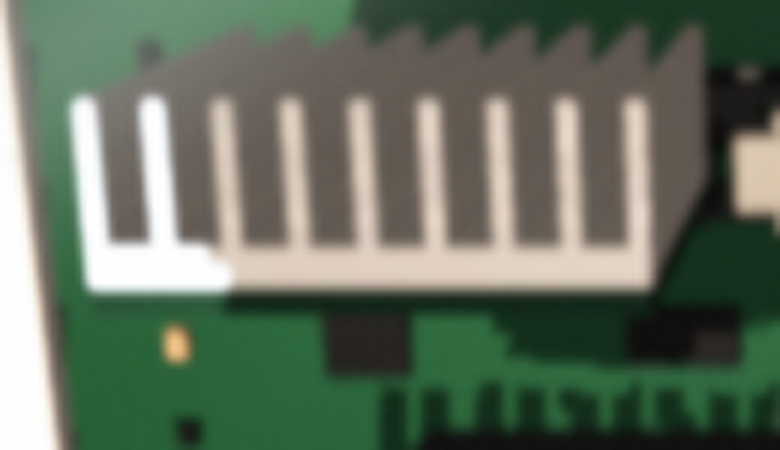

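>>> {"fn": "apply_moves", "kwargs": {
  "series": [
    [[0, 0, 1.5], [0, 0, 0], 0],
    [[0, 0, 4], [0, 0, 0], 0],
    [[0, 0, 7], [0, 0, 0], 0],
    [[0, 0, 9], [0, 0, 0], 0],
    [[-0.2, -2, 9], [0, 0, 0], 100],
    [[-0.4, -4, 9], [0, 0, 0], 100],
    [[-0.62, -5.9, 9], [0, 0, 0], 100],
    [[-0.62, -5.9, 9], [0, 0, 0], 100],
    [[-0.62, -5.9, 9], [0, 0, 0], 100],
    [[-0.62, -5.9, 8], [0, 0, 0], 100]
  ]
}}

```text
clock: 14.3
eef_pos: [522.3, 142.3, 113.7]
eef_rot: [3.14, -0.0, 1.675]
wrist_force: [0.7, 1.0, -0.2]
finger_gap: 57.1
```

Run:
```python
from h import *
p,d,ps=snap('wrist','7'); s=manip.read_state(); print(ps,s['finger_gap'],s['clock'])
K,E=ext('wrist',ps);W=cloud(K,E,d)
m=(W[...,2]>101)&(W[...,2]<108)&(W[...,0]<560)&(W[...,0]>495)&(W[...,1]>108)&(W[...,1]<176)
print(m.sum(),cv2.minAreaRect(W[m][:,:2].astype(np.float32)))
p,d,_=snap('side','7');cv2.imwrite('pics/c8.png',cv2.resize(p[155:225,245:345][:,:,::-1],None,fx=7,fy=7,interpolation=cv2.INTER_CUBIC))
```

```text
(array([522.31471205, 142.33084053, 113.66710345]), array([ 3.14040704e+00, -1.61578511e-04,  1.67451662e+00])) 60.90819523347395 14.35
1472 ((521.5762939453125, 142.12303161621094), (22.65410804748535, 55.906402587890625), 6.068134784698486)
```

View pics/wrist7.png

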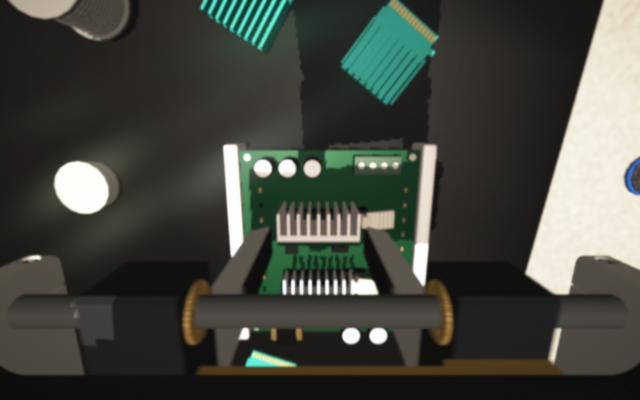

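View pics/c8.png

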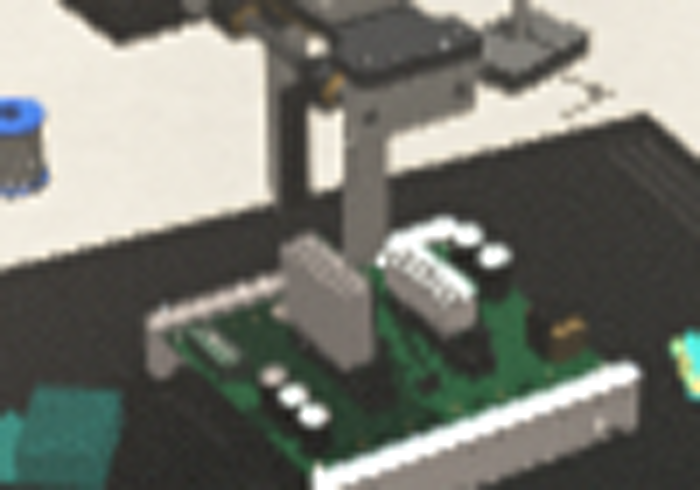

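Run:
```python
from h import *
K,E=ext('side'); yb=np.array([-.103,.995,0]);c=np.array([522.3,142.3,123.7])
for s in (-1,1):
  for x in (-11,0,11): print(s,x,((proj(K,E,c+s*yb*36+np.array([x,0,0]))-[245,155])*7).round())
```

```text
-1 -11 [343. 269.]
-1 0 [363. 264.]
-1 11 [384. 259.]
1 -11 [268. 204.]
1 0 [288. 199.]
1 11 [308. 195.]
```

>>> {"fn": "apply_moves", "kwargs": {
  "series": [
    [[0, 0, 0], [0, 0, 0], 100],
    [[0, 0, 0], [0, 0, 0], 100],
    [[0, 0, 0], [0, 0, 0], 100],
    [[0, 0, 0], [0, 0, 0], 100],
    [[0, 0, -1.2], [0, 0, 0], 100],
    [[0, 0, -2.4], [0, 0, 0], 100],
    [[0, 0, -3.6], [0, 0, 0], 100],
    [[0, 0, -4.8], [0, 0, 0], 100],
    [[0, 0, -6], [0, 0, 0], 100],
    [[0, 0, -6], [0, 0, 0], 100]
  ]
}}

```text
clock: 15.65
eef_pos: [521.5, 141.7, 52.6]
eef_rot: [-3.14, 0.0, 1.674]
wrist_force: [-0.3, -0.7, -0.2]
finger_gap: 94.0
```

Run:
```python
from h import *
p,d,ps=snap('wrist','8'); s=manip.read_state(); print(ps,s['finger_gap'],s['clock'],s['wrist_force'])
```

```text
(array([521.49132595, 141.72332927,  52.59268513]), array([-3.13987667e+00,  1.67237064e-04,  1.67395331e+00])) 93.75087466904904 15.7 [ 0.17087573  0.68907928 -0.43974332]
```

View pics/wrist8.png

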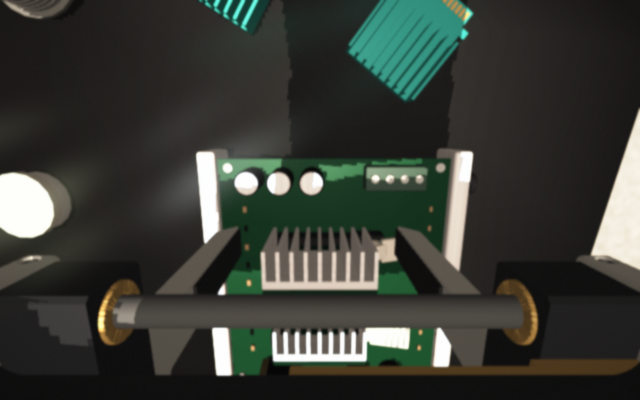

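Fingers straddle the heat sink symmetrically (tips at u=238 and 398, module 263–378). Closing.

>>> {"fn": "apply_moves", "kwargs": {
  "series": [
    [[0, 0, 0], [0, 0, 0], 40],
    [[0, 0, 0], [0, 0, 0], 40],
    [[0, 0, 0], [0, 0, 0], 40],
    [[0, 0, 0], [0, 0, 0], 40],
    [[0, 0, 0], [0, 0, 0], 40],
    [[0, 0, 0], [0, 0, 0], 40],
    [[0, 0, 0.2], [0, 0, 0], 40],
    [[0, 0, 0.5], [0, 0, 0], 40],
    [[0, 0, 0.8], [0, 0, 0], 40],
    [[0, 0, 1.2], [0, 0, 0], 40]
  ],
  "grip_force": 40
}}

```text
clock: 16.95
eef_pos: [521.9, 141.7, 65.9]
eef_rot: [-3.141, 0.0, 1.674]
wrist_force: [-0.0, 0.1, -1.7]
finger_gap: 55.6
```

Run:
```python
from h import *
p,d,ps=snap('wrist','9'); s=manip.read_state(); print(ps,s['finger_gap'],s['clock'],s['wrist_force'])
```

```text
(array([521.90668086, 141.70300583,  65.86537911]), array([-3.14135377e+00,  2.23381905e-04,  1.67400017e+00])) 55.93970014710788 17.0 [-1.57478868 -0.28343671 -1.84349109]
```

View pics/wrist9.png

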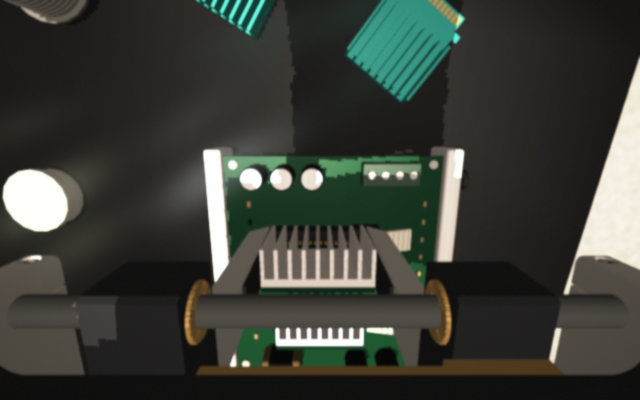

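The module is out of the socket: it carries -1.8 N (≈0.18 kg) with a 55.8 mm gap, and the latch stays open. Next I'll locate the inspection camera from the first top and side views, and measure the module in the tool frame.

Run:
```python
from h import *
# held module in tool frame
z=np.load('wrist9.npz');p,d=z['p'],z['d'];K,E=ext('wrist',(z['pos'],z['rot']));W=cloud(K,E,d)
T=R.from_euler('xyz',z['rot']).as_matrix()
Q=(W-z['pos'])@T
m=(Q[...,2]<-45)&(Q[...,2]>-64)&(abs(Q[...,0])<29)&(abs(Q[...,1])<25)
h,e=np.histogram(Q[m][:,2],40);print('top z tool',[(round(e[i],1),h[i]) for i in range(40) if h[i]>30])
tz=e[h.argmax()]; k=m&(abs(Q[...,2]-tz)<3);print(cv2.minAreaRect(Q[k][:,:2].astype(np.float32)),np.percentile(Q[k],[1,99],axis=0).round(1))
for n in ('top','side'):
    p,d=load(n);K,E=ext(n);W=cloud(K,E,d)
    # base plate
    m=(abs(W[...,2]-14)<5)&(W[...,0]>540)&(W[...,0]<800)&(W[...,1]<-180)&(W[...,1]>-420)&(p[...,0]>75)&(p.max(-1).astype(int)-p.min(-1)<25)
    m=cv2.morphologyEx(m.astype(np.uint8),cv2.MORPH_OPEN,np.ones((3,3)))>0
    print(n,'plate',m.sum(),cv2.minAreaRect(W[m][:,:2].astype(np.float32)))
    m=(W[...,2]>240)&(W[...,2]<345)&(W[...,0]>560)&(W[...,0]<760)&(W[...,1]<-180)&(W[...,1]>-340)
    P=W[m];c=np.median(P,0);u,s,vt=np.linalg.svd(P-P.mean(0));print('barrel',m.sum(),P.mean(0).round(1),vt[0].round(3),s.round(),np.percentile((P-P.mean(0))@vt[0],[1,99]))
    m=(W[...,2]>345)&(W[...,2]<380)&(W[...,0]>700)&(W[...,0]<850)&(W[...,1]<-250)&(W[...,1]>-400)
    if m.sum(): print('post',m.sum(),np.median(W[m],0),W[m].min(0),W[m].max(0))
```

```text
top z tool [(np.float64(-51.2), np.int64(75)), (np.float64(-50.7), np.int64(294)), (np.float64(-50.2), np.int64(574)), (np.float64(-49.8), np.int64(721)), (np.float64(-49.3), np.int64(599)), (np.float64(-48.8), np.int64(319)), (np.float64(-48.3), np.int64(148)), (np.float64(-47.9), np.int64(81)), (np.float64(-47.4), np.int64(73)), (np.float64(-46.9), np.int64(63)), (np.float64(-46.4), np.int64(73)), (np.float64(-46.0), np.int64(65)), (np.float64(-45.5), np.int64(66))]
((0.08934783935546875, -0.45525550842285156), (23.06154441833496, 57.84541702270508), 89.7501220703125) [[-28.6 -11.4 -52. ]
 [ 27.3  10.5 -47. ]]
top plate 296 ((720.4903564453125, -335.7422790527344), (159.07199096679688, 128.98782348632812), 87.07029724121094)
barrel 558 [ 691.4 -277.1  316.9] [-0.8    0.511 -0.313] [815. 270. 231.] [-73.05523568  58.73216622]
post 48 [ 776.78019975 -329.99169544  371.0020981 ] [ 721.92471916 -339.04129347  345.0242235 ] [ 787.65452966 -296.11388856  378.55496262]
side plate 1332 ((749.322509765625, -315.2759704589844), (172.1776580810547, 148.49847412109375), 57.823394775390625)
barrel 710 [ 689.6 -291.2  309.4] [-0.833  0.491 -0.256] [959. 370. 186.] [-78.17775433  61.77152473]
post 78 [ 775.98894818 -337.37409714  363.20648571] [ 769.47902642 -342.97709143  345.29236934] [ 786.68072302 -324.85440143  376.65745687]
```

Stand fit from the side view: plate centre (749,-315), axis yaw -32°, post seen at (776,-334), so the focus is near (571,-203,235). I'll check it with an overlay on both views.

```bash
cat > ov.py <<'E'
from h import *
def frame(f,yaw):
    d=np.array([np.cos(yaw),np.sin(yaw),0]); a=np.radians(25)
    cx=-d*np.cos(a)+np.array([0,0,-np.sin(a)]); cz=-d*np.sin(a)+np.array([0,0,np.cos(a)]); cy=np.cross(cz,cx)
    return d,cx,cy,cz
def pts(f,yaw):
    d,cx,cy,cz=frame(f,yaw); L=np.array([f[0],f[1],235.])-100*cx; t=np.linspace(0,2*np.pi,40)[:,None]
    ring=L+21*(np.cos(t)*cy+np.sin(t)*cz); back=L-110*cx+20*(np.cos(t)*cy+np.sin(t)*cz)
    P=np.array([f[0],f[1],0])+245*d; yv=np.array([-d[1],d[0],0])
    post=np.array([P+[0,0,h] for h in (14,374)]); B=np.array([f[0],f[1],14])+210*d
    pl=np.array([B+sx*75*d+sy*85*yv for sx,sy in ((1,1),(1,-1),(-1,-1),(-1,1),(1,1))])
    return L,ring,back,post,pl
if __name__=='__main__':
    import sys
    f=(float(sys.argv[1]),float(sys.argv[2]));yaw=np.radians(float(sys.argv[3]))
    outs=[]
    for n,(v0,v1,u0,u1) in (('side',(155,300,375,495)),('top',(90,200,350,450))):
        p,_=load(n);K,E=ext(n);s=5
        im=cv2.resize(p[v0:v1,u0:u1][:,:,::-1],None,fx=s,fy=s,interpolation=cv2.INTER_CUBIC)
        L,ring,back,post,pl=pts(f,yaw)
        for q,c in ((ring,(0,0,255)),(back,(255,0,0)),(post,(0,255,255)),(pl,(0,255,0))):
            cv2.polylines(im,[(((proj(K,E,q)-[u0,v0])+.5)*s).round().astype(int)],False,c,1)
        outs.append(im)
    cv2.imwrite('pics/ov_'+sys.argv[4]+'_side.png',outs[0]);cv2.imwrite('pics/ov_'+sys.argv[4]+'_top.png',outs[1])
E
python3 ov.py 571 -203 -32 a
```

```text
(no output)
```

View pics/ov_a_side.png

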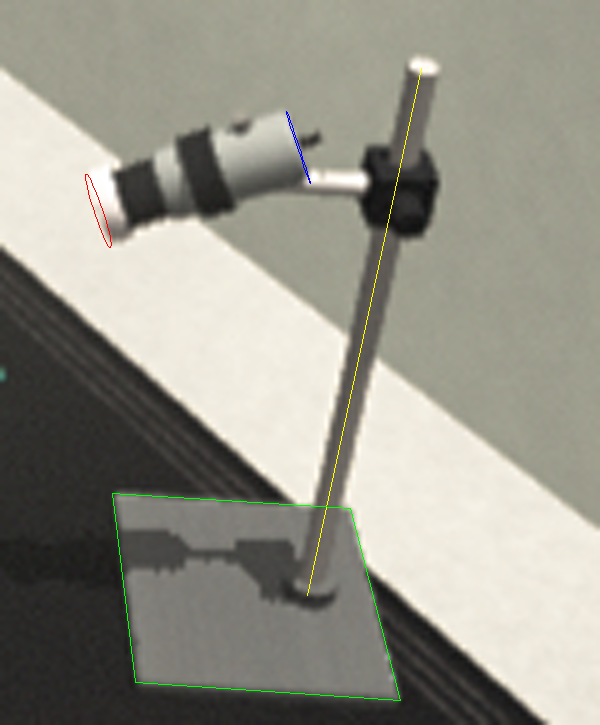

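View pics/ov_a_top.png

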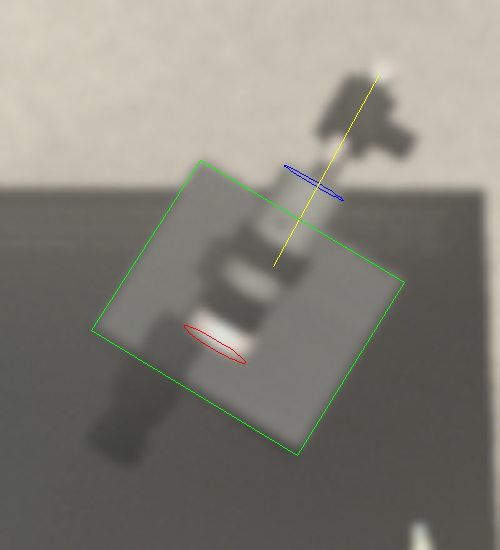

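The overlay matches the stand well. The ring suggests about 2 mm more toward the post, so I'll use focus (572.7,-204.1,235) with yaw -32°. Computing the target pose next.

```bash
cat > tgt.py <<'E'
from ov import *
s=manip.read_state()
F=np.array([572.7,-204.1,235]);d,cx,cy,cz=frame(F,np.radians(-32))
Rt=np.stack([-cy,-cx,-cz],1); off=np.array([0,10.7,-27.7])
T=F-Rt@off; R0=R.from_euler('xyz',s['eef_rot']).as_matrix()
print('TCP target',T.round(1),R.from_matrix(Rt).as_euler('xyz').round(3)); print('shift cm',((T-s['eef_pos'])/10).round(2),'rotvec',R.from_matrix(Rt@R0.T).as_rotvec().round(3)); print(s['joints'].round(2),s['clock'])
E
python3 tgt.py
```

```text
TCP target [ 574.4 -205.2  205.4] [2.705 0.    1.012]
shift cm [  5.23 -34.69  13.89] rotvec [-0.1   -0.432 -0.651]
[ 0.2   0.42  1.68 -0.    1.04 -1.48] 17.0
```

>>> {"fn": "apply_moves", "kwargs": {
  "series": [
    [[0, 0, 2], [0, 0, 0], 40],
    [[0, 0, 5], [0, 0, 0], 40],
    [[0, -1, 9], [0, 0, 0], 40],
    [[0.2, -4, 12], [-0.005, -0.022, -0.033], 40],
    [[0.8, -8.5, 14], [-0.015, -0.065, -0.1], 40],
    [[1.4, -13, 14.5], [-0.03, -0.13, -0.2], 40],
    [[2, -17.5, 14.5], [-0.045, -0.195, -0.3], 40],
    [[2.6, -22, 14.5], [-0.06, -0.26, -0.4], 40],
    [[3.2, -25.5, 14.5], [-0.075, -0.325, -0.5], 40],
    [[3.6, -27.5, 14.5], [-0.085, -0.367, -0.555], 40]
  ]
}}

```text
clock: 18.25
eef_pos: [557.7, -134.8, 210.8]
eef_rot: [2.769, 0.018, 1.105]
wrist_force: [-0.1, -0.4, -1.5]
finger_gap: 55.6
```

```bash
python3 tgt.py
python3 - <<'E'
from h import *
snap('side','10');snap('top','10')
s=manip.read_state();print(s['wrist_force'],s['finger_gap'])
E
```

```text
TCP target [ 574.4 -205.2  205.4] [2.705 0.    1.012]
shift cm [ 1.67 -7.04 -0.54] rotvec [-0.015 -0.064 -0.092]
[-0.26  0.14  1.73 -0.12  0.91 -1.31] 18.25
[ 0.12097757 -0.21880919 -1.68107831] 55.59210032400234
```

View pics/side10.png

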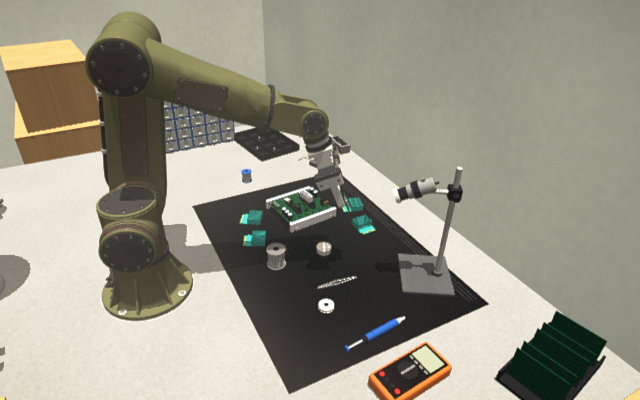

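In the side view the module is in the air at about (328,190), heading for the camera at (400,192), with nothing else moved. Final approach next.

>>> {"fn": "apply_moves", "kwargs": {
  "series": [
    [[0.3, -1.4, -0.1], [-0.003, -0.013, -0.018], 40],
    [[0.6, -2.8, -0.2], [-0.006, -0.026, -0.037], 40],
    [[1, -4.2, -0.3], [-0.009, -0.038, -0.055], 40],
    [[1.3, -5.6, -0.4], [-0.012, -0.051, -0.074], 40],
    [[1.5, -6.5, -0.5], [-0.015, -0.064, -0.092], 40],
    [[1.67, -7, -0.54], [-0.015, -0.064, -0.092], 40],
    [[1.67, -7.04, -0.54], [-0.015, -0.064, -0.092], 40],
    [[1.67, -7.04, -0.54], [-0.015, -0.064, -0.092], 40],
    [[1.67, -7.04, -0.54], [-0.015, -0.064, -0.092], 40],
    [[1.67, -7.04, -0.54], [-0.015, -0.064, -0.092], 40]
  ]
}}

```text
clock: 19.6
eef_pos: [574.7, -203.4, 205.3]
eef_rot: [2.707, 0.0, 1.017]
wrist_force: [-0.7, -0.1, -0.4]
finger_gap: 55.5
```

```bash
python3 tgt.py
python3 - <<'E'
from h import *
from ov import frame,pts
ps,_,_=snap('side','11');pt_,_,_=snap('top','11');snap('wrist','11')
s=manip.read_state();print(s['wrist_force'],s['finger_gap'],s['clock'])
F=np.array([572.7,-204.1,235]);d,cx,cy,cz=frame(F,np.radians(-32))
for n,(v0,v1,u0,u1) in (('side',(130,260,320,440)),('top',(100,200,320,440))):
    p={'side':ps,'top':pt_}[n];K,E=ext(n);sc=5
    im=cv2.resize(p[v0:v1,u0:u1][:,:,::-1],None,fx=sc,fy=sc,interpolation=cv2.INTER_CUBIC)
    raw=im.copy()
    q=np.array([F+a*28*cy+b*cz for a,b in ((1,22),(1,-50),(-1,-50),(-1,22),(1,22))])
    h=np.array([F+a*28*cy+b*cz for a,b in ((1,-22),(-1,-22))])
    L,ring,*_=pts(F,np.radians(-32))
    for x,c in ((q,(0,0,255)),(h,(0,255,255)),(ring,(255,0,255))): cv2.polylines(im,[(((proj(K,E,x)-[u0,v0])+.5)*sc).round().astype(int)],False,c,1)
    cv2.imwrite(f'pics/h_{n}.png',im);cv2.imwrite(f'pics/hraw_{n}.png',raw)
E
```

```text
TCP target [ 574.4 -205.2  205.4] [2.705 0.    1.012]
shift cm [-0.03 -0.18  0.  ] rotvec [-0.001 -0.001 -0.004]
[-0.36  0.19  1.7  -0.11  0.83 -1.32] 19.6
[-0.12343172  0.27280362 -1.14310098] 56.03668710373451 19.75
```

View pics/h_side.png

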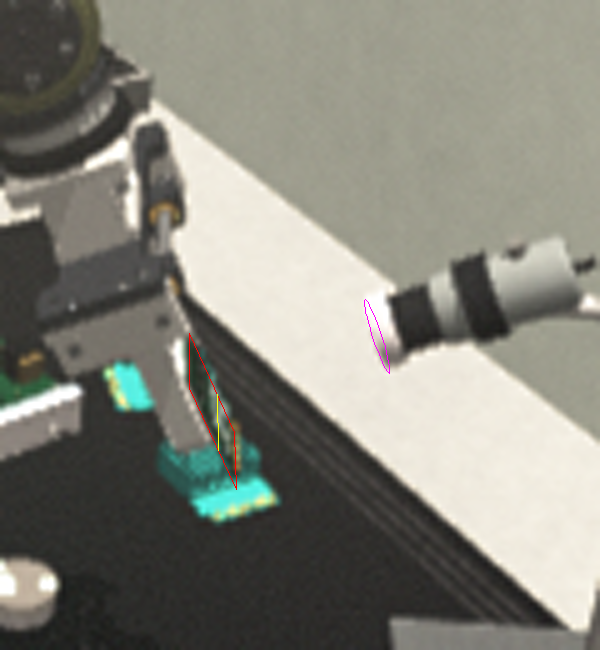

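View pics/hraw_side.png

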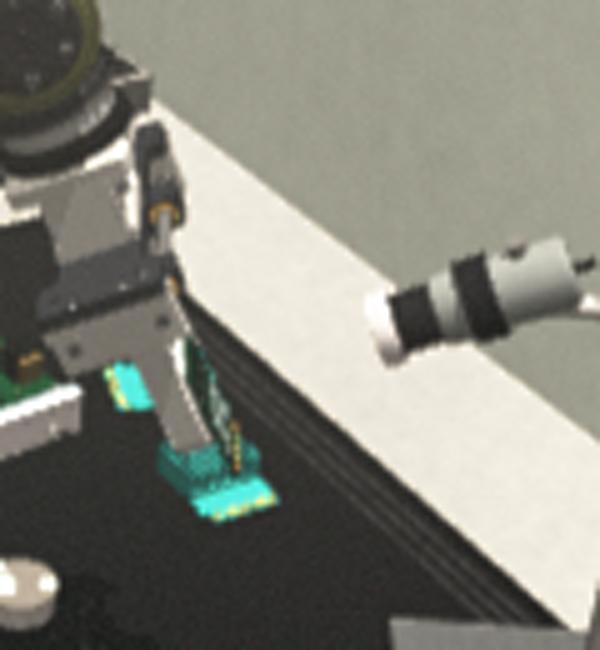

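View pics/h_top.png

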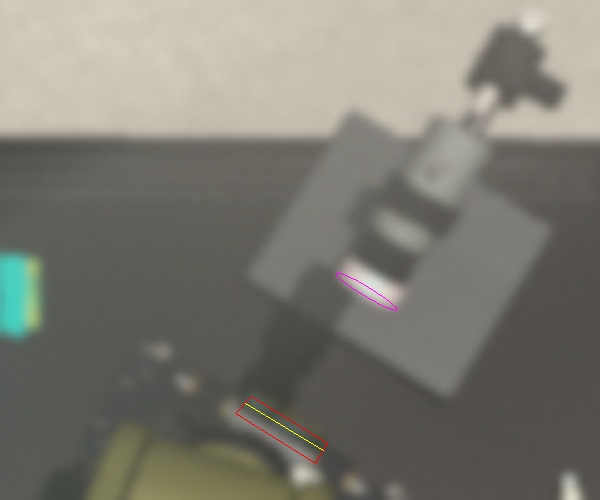

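Run:
```python
from h import *
from ov import frame
F=np.array([572.7,-204.1,235]);d,cx,cy,cz=frame(F,np.radians(-32)); B=np.stack([cx,cy,cz],1)
z=np.load('side11.npz');p,dd=z['p'].astype(int),z['d'];K,E=ext('side');W=cloud(K,E,dd);Q=(W-F)@B
print('in focus frame (x fwd, y, z up); ideal face x=0, ring front x=-100')
V,U=np.mgrid[0:400,0:640]
g=(p[...,0]>110)&(p[...,0]-p[...,2]>45)&(U>360)&(U<372)&(V>208)&(V<228)&(p[...,1]<p[...,0])
print('gold',g.sum(),U[g].min(),U[g].max(),V[g].min(),V[g].max());print(Q[g].round(1)[:14]); print(np.median(Q[g],0))
near=(abs(Q[...,0])<15)&(abs(Q[...,1])<35)&(Q[...,2]>-58)&(Q[...,2]<28)&(U>340)&(U<385)&(p[...,1]>p[...,0]+8)&(p[...,2]<90)
P=Q[near];print('green face',near.sum(),np.percentile(P,[3,50,97],axis=0).round(1))
if near.sum()>20:
    A=np.c_[P[:,1:],np.ones(len(P))];c=np.linalg.lstsq(A,P[:,0],rcond=None)[0];print('plane x=',c.round(3))
r=(Q[...,0]<-85)&(Q[...,0]>-118)&(abs(Q[...,1])<35)&(abs(Q[...,2])<35)
P=Q[r];print('ring',r.sum(),np.percentile(P,[2,50,98],axis=0).round(1))
for a in range(-112,-86,4):
    k=(P[:,0]>a)&(P[:,0]<a+4); print(a,k.sum(),P[k].mean(0).round(1) if k.sum() else '')
r=(Q[...,0]<-105)&(Q[...,0]>-215)&(abs(Q[...,1])<35)&(abs(Q[...,2])<35)
P=Q[r]; from scipy.optimize import least_squares
f=lambda q: np.hypot(P[:,1]-q[0]-q[1]*(P[:,0]+150)/100, P[:,2]-q[2]-q[3]*(P[:,0]+150)/100)-20
o=least_squares(f,[0,0,0,0],loss='soft_l1');print('barrel axis at x=-150 y,z and slope/100',o.x.round(2),np.median(abs(o.fun)).round(2))
```

```text
in focus frame (x fwd, y, z up); ideal face x=0, ring front x=-100
gold 4 366 367 215 223
[[ -2.3 -18.  -40.4]
 [ -2.4 -29.4 -48.8]
 [ -3.2  11.6 -44.4]
 [ -2.6  14.3 -45.8]]
[ -2.48908291  -3.20907372 -45.09578032]
green face 54 [[ -2.3 -27.4 -39. ]
 [ -1.    5.9  -2.7]
 [  0.6  25.5  24.9]]
plane x= [ 0.007  0.022 -0.918]
ring 103 [[-117.6   -5.   -14.1]
 [-108.7   14.    11. ]
 [-100.4   21.9   22. ]]
-112 27 [-110.3   13.     7.1]
-108 23 [-106.1   13.2   11.2]
-104 22 [-102.1   13.     9. ]
-100 2 [-99.1  14.4  -4.8]
-96 0 
-92 0 
-88 0 
barrel axis at x=-150 y,z and slope/100 [-0.59 -1.47  1.13  0.12] 2.02
```

Run:
```python
from h import *
from ov import frame
from scipy.optimize import least_squares
F=np.array([572.7,-204.1,235]);d,cx,cy,cz=frame(F,np.radians(-32)); B=np.stack([cx,cy,cz],1)
S={}
for n in ('side','top'):
  K,E=ext(n); Ps=[]
  for t in ('0','10','11')+(('2','4','7') if n=='side' else ()):
    z=np.load(f'{n}{t}.npz');Q=(cloud(K,E,z['d'])-F)@B
    r=(Q[...,0]<-103)&(Q[...,0]>-205)&(abs(Q[...,1])<30)&(abs(Q[...,2])<30); r=cv2.erode(r.astype(np.uint8),np.ones((3,3)))>0
    Ps.append(Q[r])
    r2=(Q[...,0]<-80)&(Q[...,0]>-125)&(abs(Q[...,1])<26)&(abs(Q[...,2])<26)
    X=Q[r2][:,0]; 
    if t=='0': print(n,'front end max x',np.sort(X)[-12:].round(1))
  P=S[n]=np.vstack(Ps)
  g=lambda P:(lambda q:np.hypot(P[:,1]-q[0]-q[1]*(P[:,0]+150)/100,P[:,2]-q[2]-q[3]*(P[:,0]+150)/100)-20)
  o=least_squares(g(P),[0,0,0,0],loss='soft_l1');print(n,len(P),o.x.round(2),np.median(abs(o.fun)).round(2))
  o=least_squares(lambda q:g(P)([q[0],0,q[1],0]),[0,0],loss='soft_l1');print('  no slope',o.x.round(2))
# post
for n in ('side','top'):
  K,E=ext(n);z=np.load(f'{n}0.npz');W=cloud(K,E,z['d']);Q=(W-F)@np.stack([d,[-d[1],d[0],0],[0,0,1]],1)
  r=(abs(Q[...,0]-245)<14)&(abs(Q[...,1])<14)&(W[...,2]>30)&(W[...,2]<365)&(abs(W[...,2]-305)>30);P=Q[r]
  if r.sum()>20:
    o=least_squares(lambda q:np.hypot(P[:,0]-q[0],P[:,1]-q[1])-8,[245,0],loss='soft_l1');print(n,'post',r.sum(),o.x.round(2))
```

```text
side front end max x [-102.2 -102.2 -101.7 -101.6 -101.6 -101.5 -101.1 -100.8 -100.5 -100.4
  -99.3  -99.2]
side 2635 [-0.85 -1.82  1.16 -1.94] 1.95
  no slope [-0.69  1.34]
top front end max x [-103.5 -103.4 -102.6 -102.4 -102.4 -102.2 -101.8 -101.8 -101.7 -101.6
 -101.5 -101.2]
top 943 [-1.44  0.28  1.78 -4.  ] 2.17
  no slope [-1.44  1.99]
side post 466 [244.49   0.5 ]
top post 29 [245.02   1.75]
```

Relative to the measured barrel and ring, the face is about 1 mm too high and about 0.5 mm off sideways and in range. The tilts agree with the barrel's. I'll make a small trim and hold.

>>> {"fn": "apply_moves", "kwargs": {
  "series": [
    [[0.03, -0.05, -0.04], [0, 0, -0.002], 40],
    [[0.05, -0.1, -0.07], [0, 0, -0.004], 40],
    [[0.05, -0.1, -0.07], [0, 0, -0.004], 40],
    [[0.05, -0.1, -0.07], [0, 0, -0.004], 40],
    [[0.05, -0.1, -0.07], [0, 0, -0.004], 40],
    [[0.05, -0.1, -0.07], [0, 0, -0.004], 40],
    [[0.05, -0.1, -0.07], [0, 0, -0.004], 40],
    [[0.05, -0.1, -0.07], [0, 0, -0.004], 40],
    [[0.05, -0.1, -0.07], [0, 0, -0.004], 40],
    [[0.05, -0.1, -0.07], [0, 0, -0.004], 40]
  ]
}}

```text
clock: 21.0
eef_pos: [575.2, -204.6, 204.5]
eef_rot: [2.707, 0.0, 1.012]
wrist_force: [0.1, -0.2, -1.2]
finger_gap: 55.6
```

```bash
python3 tgt.py
python3 - <<'E'
from h import *
from ov import frame
snap('wrist','12')
F=np.array([572.7,-204.1,235]);d,cx,cy,cz=frame(F,np.radians(-32)); B=np.stack([cx,cy,cz],1)
K,E=ext('side');V,U=np.mgrid[0:400,0:640];Ps=[];
for i in range(4):
    p,dd,_=snap('side','12');p=p.astype(int);Q=(cloud(K,E,dd)-F)@B
    m=(abs(Q[...,0])<15)&(abs(Q[...,1])<35)&(Q[...,2]>-58)&(Q[...,2]<28)&(U>340)&(U<385)&(p[...,1]>p[...,0]+8)&(p[...,2]<90);Ps.append(Q[m])
P=np.vstack(Ps);A=np.c_[P[:,1:],np.ones(len(P))];print('plane',np.linalg.lstsq(A,P[:,0],rcond=None)[0].round(3),len(P),np.percentile(P,[2,98],axis=0).round(1))
cv2.imwrite('pics/fs.png',cv2.resize(p.astype(np.uint8)[150:250,250:420][:,:,::-1],None,fx=4.5,fy=4.5,interpolation=cv2.INTER_CUBIC))
z=np.load('wrist12.npz');K,E=ext('wrist',(z['pos'],z['rot']));Q=(cloud(K,E,z['d'])-z['pos'])@R.from_euler('xyz',z['rot']).as_matrix()
k=(abs(Q[...,2]+50)<3)&(abs(Q[...,0])<30)&(abs(Q[...,1])<20);print('top in tool',k.sum(),np.median(Q[k][:,2]),cv2.minAreaRect(Q[k][:,:2].astype(np.float32)))
P=Q[k];print('top-plane slope',np.linalg.lstsq(np.c_[P[:,:2],np.ones(len(P))],P[:,2],rcond=None)[0].round(3))
s=manip.read_state();print(s['clock'],s['finger_gap'],abs(s['qd']).max(),s['wrist_force'])
E
```

```text
TCP target [ 574.4 -205.2  205.4] [2.705 0.    1.012]
shift cm [-0.08 -0.06  0.08] rotvec [-0.001 -0.002 -0.   ]
[-0.36  0.2   1.69 -0.11  0.83 -1.32] 21.0
plane [ 0.015  0.03  -1.461] 267 [[ -3.5 -26.9 -43.3]
 [  0.   28.1  20.4]]
top in tool 2966 -49.45566266500483 ((0.00284576416015625, -0.1094369888305664), (59.85719299316406, 22.856414794921875), 0.16599294543266296)
top-plane slope [-3.0000e-03 -3.3000e-02 -4.9345e+01]
21.25 55.89645197736191 0.0021276684276733846 [-0.34792021 -0.45060468 -1.43722475]
```

View pics/fs.png

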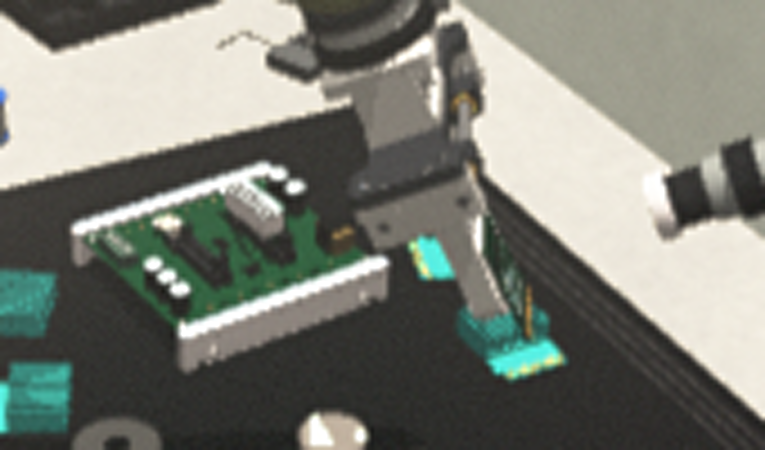

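View pics/wrist12.png

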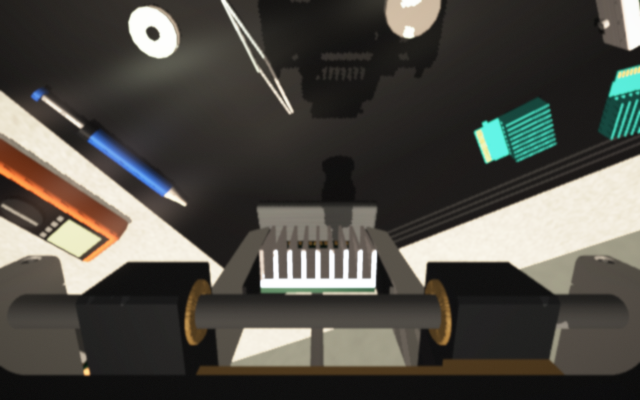

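Run:
```python
from h import *
for t,zz in (('2',-12),('3',-33),('4',-37),('8',-51.4),('9',-49.7),('11',-49.5),('12',-49.5)):
    z=np.load(f'wrist{t}.npz');K,E=ext('wrist',(z['pos'],z['rot']));Q=(cloud(K,E,z['d'])-z['pos'])@R.from_euler('xyz',z['rot']).as_matrix()
    c=np.array([0,0]) if t in('8','9','11','12') else (R.from_euler('xyz',z['rot']).as_matrix().T@(np.array([521.6,142,0])-z['pos']*[1,1,0]))[:2]
    k=(abs(Q[...,2]-zz)<2.5)&(abs(Q[...,0]-c[0])<28)&(abs(Q[...,1]-c[1])<12);P=Q[k]
    if k.sum()<50: print(t,k.sum());continue
    print(t,k.sum(),np.linalg.lstsq(np.c_[P[:,:2]-c,np.ones(len(P))],P[:,2],rcond=None)[0].round(3))
```

```text
2 1957 [-1.0000e-03 -4.4000e-02 -1.1251e+01]
3 2478 [-3.0000e-03 -4.8000e-02 -3.2202e+01]
4 2611 [-2.0000e-03 -4.5000e-02 -3.6202e+01]
8 2632 [-1.000e-03 -3.900e-02 -5.048e+01]
9 2743 [-5.0000e-03 -4.4000e-02 -4.9268e+01]
11 2773 [-4.0000e-03 -4.4000e-02 -4.9238e+01]
12 2775 [-4.0000e-03 -4.2000e-02 -4.9252e+01]
```

The module has not tilted in the grip: its top-plane slope is the same as when seated. It is steady (joint speed about 0.002 rad/s) and nothing else has moved. Handing in.

```bash
python3 -c "
from cell import manip
print(manip.sign_off())"
```

```text
the job is handed in; nothing more can be done
None
```

I pressed the taller (near) module's latch down to its stop, pulled the module out, and handed in at 21 s while holding it at the focus point. Its bare face is toward the lens, with the contact edge down.

**Last checks**
- **Latch:** the force rose to 7.7 N at the stop, and the latch stayed open afterwards.
- **Grip and steadiness:** the gap is 55.9 mm at 40 N grip. The joints were almost still. The module had slipped about 1 mm in the fingers during the pull and had not tilted.
- **Distance:** the side camera put the face about 1.5 mm toward the lens from my estimated focus point. The ring front read 1–2 mm off the same way, so the distance is close to 100 mm.
- **Squareness:** the face fit showed about 1–2° of tilt. The barrel fit tilted a similar amount the same way in height, so I left it. The sideways angle is less certain, because the top and side barrel fits disagreed by about 1°.
- **Other things:** the shorter module and the things in view looked unmoved. I saw no contact with the camera or its stand.

**What failed or disagreed**
- **Fingertips:** in the images they were about 34 mm further back than the tool description says. My first latch press therefore met nothing. I measured the tips in the images, which the side view confirmed, and used that for the second press and the grasp.
- **Camera position:** I know it only to about 2–3 mm, since the fits from the two views differed slightly.

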